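# Clamp a pencil barrel in the assembly cradle

## Robot

A 7-joint arm with a two-finger parallel gripper is mounted at the origin on the work surface. World frame = base frame: x ahead of the robot, y to its left, z up, the work surface at z = 0. Lengths are in m, angles in rad, forces in N, time in s.
With the tool pointing down it reaches from about 0.425 to 0.875 m from the base axis. Payload 4.7 kg.
Tool frame: the origin (TCP) lies on the centre line of the jaws, within the pads' length; the fingertips stand 22 mm ahead of it and the grasp point (between the pads) lies 3 mm ahead of it (ctrl.tcp_to_tips is the z of the fingertips in the tool frame, in m); z points along the fingers, y is the direction in which the jaws open and shut (so a half turn about z gives the same grasp; the last joint's range is limited). The gripper opens to 87 mm and grips with 3 to 60 N. Pads are 19 mm wide; open, the fingers measure 117 mm over their backs; the gripper's body (75 mm by 190 mm) begins 51 mm behind the grasp point.
Start: joints at [1.288, 0.321, -0.07, 1.45, 0.023, 1.371, -0.057], TCP at [0.19, -0.622, 0.219] pointing down, gripper open.
Joint ranges: [-2.86, 2.86], [-0.3, 2.09], [-1.38, 1.24], [0.06, 2.45], [-1.56, 4.7], [0.09, 2.05], [-2.69, 2.69]. Speed limits (rad/s): [2.57, 2.57, 3.14, 3.14, 3.14, 3.14, 3.14].

## Interface

Orientations are given as a rotation vector (axis times angle).
In Python, from bench import ctrl, cams gives the robot as it stands.
- The arm moves only by the tool move_arm, never from a script. Its argument "deltas" is a list of rows, each an object with "linear": the shift along the tool's x, y, z as a fraction of full scale, a list of three; "turn": the turn, a rotation vector about the tool's x, y, z as a fraction of full scale, a list of three; "claw": the closure, from 0 (fully open) to 1 (shut). In form: [{"linear": [tx, ty, tz], "turn": [wx, wy, wz], "claw": claw}, ...]. A call has 1 to 20 rows; each row shifts and turns the commanded pose from where the row before left it, along the tool's axes as they then stand; what a row does not reach is not made up. Full scale, the value 1, is 0.03 m for a shift and 4 degrees for a turn. A row lasts 1/12 s, in which the tool goes at most 41.7 mm and 7.16 degrees, less where a joint would pass 70% of its speed; a pose out of reach is approached as far as the arm can. A call with a number of a shift or a turn outside -1 to 1 is refused whole. A call with a gripper value outside its range is refused whole. The fingers move at their own pace and stop on an object; "grip_force" is the grip in N (left out, the last holds). Time passes only in rows, so rows that do not move let the fingers close. It gives the time, the measured TCP pose, the force and the opening at its end, in the units of the state.
- ctrl.get_state(): the state, without advancing time (a new reading comes with each control period).
- cams.get_image(name): name is "side" or "top" or "wrist"; returns a dict with "image" (384x512x3 uint8, red, green, blue), "K" (3x3 intrinsics, pixels), "world_from_camera" (4x4, takes a point from camera to world coordinates); the wrist camera has in their place "tool_from_camera" (4x4, takes a point from camera to tool coordinates, whose origin is the TCP and whose axes are the flange's). Camera axes: x right, y down, z forward; pixel columns grow to the right and rows downward; lengths in m; the calibration is good to about 2 mm. A picture is of the moment at which its call begins: read the wrist's pose just before it. There is no depth.
- ctrl.close_job(): hands the job in, once; it reports no verdict.
The state is a dict: "time": time; "joint_positions": joint angles; "qd": joint speeds; "joint_torque": joint torques, N m; "position": TCP position; "tool_rot": TCP orientation; "ft_force": force on the tool from outside, world axes, zero at the start; "torque": the same for the moment, N m; "grip_width": opening from 0.0 (shut) to 1.0 (fully open).
Only numpy, scipy, OpenCV 4.12 (cv2) and the standard library are available. Lean on these libraries where they do the work, as an engineer would, in place of code of your own. Each camera call takes 0.05 s, during which the arm holds its last target. There are 200 camera calls.

## Task

Lift the sprung clamp bar of the metal cradle and turn it well aside, lay the pencil barrel from the wooden rest into the cradle with its collar down in the slot, then swing the bar back square across the barrel and lower it in hand until you feel its pad resting on the barrel, and only then let it go. Be gentle with the thin-walled barrel: do not press it hard into the cradle and do not let the bar snap down or push it hard onto the barrel. Leave the cup, the paperweight and the loose resin grip alone.

Things in the scene. Friction and masses are not known exactly. Their poses are not given: they have to be found in the camera images.
- cradle: Fixed aluminium plate 150 x 130 x 12 mm (y -55 to 75 mm); x along the seated barrel, its collar towards +x; z up. Origin on the table (z = 0), mid-length under the barrel's nominal place. A 90 degree V support, top 46 mm up, stands at x -46 to -26 mm, the clamp post at x = -36, y = 45 mm. Towards +x stands the slot block (see bed); between the two, fingers have room down to the plate.
- bed (a point): Nominal place of the seated barrel's origin, axis 42 mm above the table, axes as the cradle's. The slot block is two V supports, each 10 mm thick, with a 7 mm slot between them for the collar. The slot is nominally at x = +40 mm but is set up to 5 mm either way along x, unmeasured: feel or look for it; the barrel shifts with it. A collar standing on the block instead lies 5 to 6 mm high.
- clamp_bar: Steel clamp bar, arm 12 mm wide, reaching 78 mm from its post. Origin on the post's axis, level with the pad's underside (45 mm above the table when down); x along the arm to the knob, z up. It starts down, across the empty cradle, x along the cradle's -y, at most 0.06 rad aside. It turns aside clockwise seen from above, until x is along the cradle's -x (stop at 1.65 rad).
- clamp_lift (a joint): Lift of the bar in m: 0 down, 0.030 fully up; 0.004 with the pad on the seated barrel. A spring and the weight draw it down with about 6 N (down) to 9 N (up). A tooth between across and aside stops the turn unless the lift is over 10 mm (15 is safe). At either end of the turn the bar can be let fully down beside the tooth; half way it stays up on it.
- bar_knob (a point): Grasp point on the bar's knob, an upright steel round pin 12 mm across, 70 mm out from the post's axis. The point is 45 mm above the bar's origin (90 mm above the table when the bar is down). The pin reaches 29 mm below it, to the top of the arm; a cap 16 mm across lies 11 to 15 mm above it. The pin can turn between the fingers.
- bar_pad (a point): Centre of the underside of the round rubber pad, 16 mm across, 45 mm out from the post's axis: it bears on the barrel at cradle x = -36 mm.
- rest: Fixed dark wooden rest, plate 120 x 50 x 10 mm, with two V supports at x -37 to -27 and 27.5 to 36.5 mm; it carries the barrel at the start, its axis 34 mm above the table. Origin on the table under its middle, x along the barrel. Between the supports the fingers have room down to 10 mm above the table.
- barrel: Silver aluminium pencil barrel, 14 mm across, 130 mm long, about 40 g, lying level. Origin on its axis at the middle of the 130 mm; x along the axis towards the collar end (it may be rolled about x). A collar 22 mm across and 5 mm thick sits at x = 40 mm; at that end a nose 10 mm across sticks out 8 mm more.
- collar (a point): Middle of the barrel's collar, on the axis.
- cup: Pewter cup 72 mm across, 85 mm high; origin under its middle. Leave alone.
- paperweight: Green glass paperweight 68 mm across, 42 mm high; origin under its middle. Leave alone.
- resin_grip: Red resin pencil grip standing on end, 21 mm across, 42 mm high; origin under its middle. Leave alone.
Things that resemble listed ones, but are neither listed nor needed, are in the scene too. There is more than one size of the barrel; the job needs the largest.

How it is judged:
By the outcome, as a careful person would: the job done as asked, in the order asked, and still so for the second after the job is handed in, with the robot touching nothing.
It also fails if it takes over 69 s, if anything falls off the work surface, if the arm or the gripper's body presses on something with over 40 N, if the wrist force passes 120 N, or if a joint passes its speed limit or range.

## Working session

There is one attempt and no reset: what is moved stays moved. The work goes in short steps, Python scripts to look and compute and a tool call to move; the robot and the scene stay as the last step left them, time stands still between calls to the robot, and variables do not carry over. Pictures are saved under pics/ and viewed, about 8 in all and at most 12, crops included, and the job is handed in when it is done.

Besides the shell and the picture viewer there is one more tool, called by a JSON object that holds its "name" and its "arguments", one argument or row to a line. move_arm: Moves the arm, as the interface text tells. Shift numbers are shares of 0.03 m and turn numbers shares of 4 degrees, none past 1 either way. Its arguments: {"type":"object","properties":{"deltas":{"type":"array"},"grip_force":{"type":"number"}},"required":["deltas"]}

```bash
ls; mkdir -p pics; python3 - <<'E'
from bench import ctrl, cams
import cv2,numpy as np
s=ctrl.get_state(); print({k:np.round(v,3) for k,v in s.items()}, ctrl.tcp_to_tips)
for n in ["top","side"]:
    d=cams.get_image(n); cv2.imwrite(f"pics/{n}0.png",d["image"][:,:,::-1]); np.savez(f"pics/{n}0.npz",**d); print(n,d["K"].round(1),d["world_from_camera"].round(3))
E
```

```text
pics
{'time': np.float64(0.0), 'joint_positions': array([ 1.288,  0.322, -0.07 ,  1.452,  0.023,  1.371, -0.057]), 'qd': array([ 0.001,  0.001, -0.   ,  0.001,  0.001,  0.001,  0.001]), 'joint_torque': array([-0.0000e+00, -4.9128e+01, -4.0400e-01, -3.1253e+01, -6.4000e-02,
        4.4000e-02,  0.0000e+00]), 'position': array([ 0.19 , -0.621,  0.218]), 'tool_rot': array([-3.105e+00, -4.640e-01,  1.000e-03]), 'ft_force': array([-0.822, -0.117,  0.19 ]), 'torque': array([-0.025,  0.029, -0.001]), 'grip_width': np.float64(0.999)} 0.022
top [[347.2   0.  254.3]
 [  0.  347.2 193.2]
 [  0.    0.    1. ]] [[-0.027 -0.993  0.116  0.502]
 [-0.999  0.03   0.024  0.017]
 [-0.027 -0.116 -0.993  0.878]
 [ 0.     0.     0.     1.   ]]
side [[419.8   0.  252.9]
 [  0.  419.8 197.1]
 [  0.    0.    1. ]] [[-0.797 -0.378  0.472  0.232]
 [-0.604  0.524 -0.6    0.469]
 [-0.021 -0.764 -0.645  0.552]
 [ 0.     0.     0.     1.   ]]
```

View pics/top0.png

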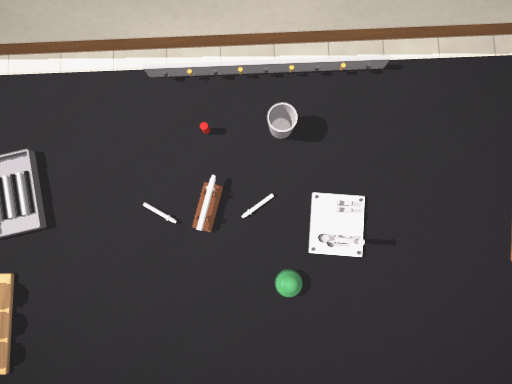

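View pics/side0.png

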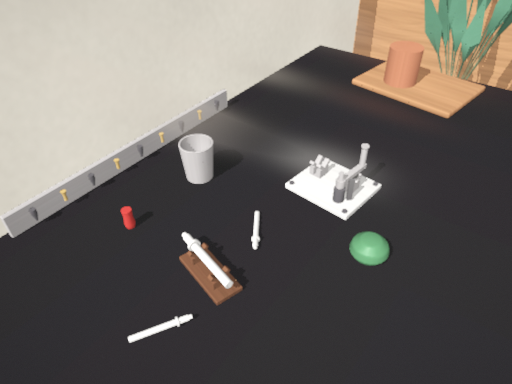

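Candidates for the barrel: the one on the wooden rest, top (207,203); loose thin pencils at (160,213) and (258,206); and the tray at the left (20,195). The description points to the one on the rest. I'll check it and the cradle in one close crop.

```bash
python3 - <<'E'
import cv2,numpy as np
t=cv2.imread("pics/top0.png");s=cv2.imread("pics/side0.png")
f=lambda im,x,y,w,h:cv2.resize(im[y:y+h,x:x+w],(400,300),interpolation=cv2.INTER_CUBIC)
cv2.imwrite("pics/crop1.png",np.vstack([np.hstack([f(t,167,168,80,75-15+0),f(t,297,180,88,88*3//4+12)]),np.hstack([f(s,160,220,100,75),f(s,280,135,110,82)])]))
E
```

```text
(no output)
```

View pics/crop1.png

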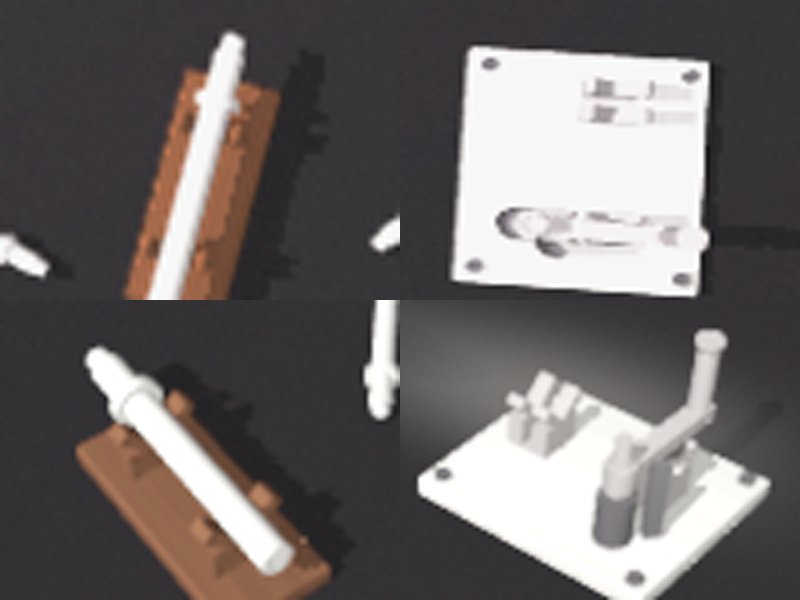

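The crop shows the big barrel on the rest, with its collar at the far (upper) end. The cradle has its slot block up-image (+x world), the post at the left and the knob at the right.

```bash
cat > h.py <<'E'
import cv2,numpy as np
from bench import ctrl,cams
from scipy.spatial.transform import Rotation as R
def ray(uv,d,z,T=None):
    T=d["world_from_camera"] if T is None else T
    uv=np.atleast_2d(uv).astype(float); r=np.c_[(uv-d["K"][:2,2])/[d["K"][0,0],d["K"][1,1]],np.ones(len(uv))]@T[:3,:3].T
    return T[:3,3]+r*((z-T[2,3])/r[:,2])[:,None]
def proj(p,d,T=None):
    T=d["world_from_camera"] if T is None else T
    q=(np.atleast_2d(p)-T[:3,3])@T[:3,:3]; q=q@np.array(d["K"]).T; return q[:,:2]/q[:,2:]
def wrist():
    s=ctrl.get_state(); d=dict(cams.get_image("wrist"))
    W=np.eye(4);W[:3,:3]=R.from_rotvec(s["tool_rot"]).as_matrix();W[:3,3]=s["position"]
    d["world_from_camera"]=W@d["tool_from_camera"]; return s,d
def st():
    s=ctrl.get_state(); print(round(s["time"],2),s["position"].round(4) if hasattr(s["position"],"round") else s["position"],np.round(R.from_rotvec(s["tool_rot"]).as_matrix(),3).tolist(),np.round(s["ft_force"],2),round(s["grip_width"],3)); return s
E
python3 - <<'E'
from h import *
d=dict(np.load("pics/top0.npz")); im=d["image"]
g=im.min(2); m=(g>120).astype(np.uint8)
n,l,stt,c=cv2.connectedComponentsWithStats(m)
for i in range(1,n):
    if stt[i,4]>30 and 140<c[i,0]<400 and 150<c[i,1]<300:
        p=np.argwhere(l==i)[:,::-1].astype(np.float32); r=cv2.minAreaRect(p); b=cv2.boxPoints(r); print(i,stt[i],r)
        z=0.012 if stt[i,4]>1500 else .034
        print(ray(b,d,z).round(4).tolist())
        if z==.034 and abs(c[i,0]-207)<8:
            v,_,x0,y0=None,None,None,None
            w=ray(p,d,.036)[:,:2]; mu=w.mean(0); u=np.linalg.svd(w-mu,full_matrices=False)[2][0]; t=(w-mu)@u
            print("barrel",mu,u,t.min(),t.max(),np.degrees(np.arctan2(u[1],u[0])))
E
```

```text
17 [196 174  20  57 379] ((206.52444458007812, 202.24986267089844), (8.719986915588379, 57.959476470947266), 13.706961631774902)
[[0.5165, 0.1831, 0.034], [0.6541, 0.148, 0.034], [0.6483, 0.1271, 0.034], [0.5109, 0.1625, 0.034]]
barrel [0.5815555  0.15651929] [-0.96211096  0.27265821] -0.0718897984780642 0.069714892914055 164.17749256538224
18 [241 193  33  25 174] ((257.0, 205.50003051757812), (5.77842903137207, 38.10639953613281), 51.34019470214844)
[[0.5479, 0.0732, 0.034], [0.604, -0.001, 0.034], [0.5927, -0.0094, 0.034], [0.5367, 0.0647, 0.034]]
19 [ 308  192   57   65 3307] ((337.25518798828125, 224.16207885742188), (55.60975646972656, 62.06917953491211), 3.3664605617523193)
[[0.4505, -0.0886, 0.012], [0.6031, -0.1045, 0.012], [0.5908, -0.2416, 0.012], [0.4392, -0.2231, 0.012]]
20 [143 202  34  21 170] ((159.29803466796875, 212.31980895996094), (37.51300811767578, 5.8294243812561035), 32.2756462097168)
[[0.5803, 0.315, 0.034], [0.5922, 0.3074, 0.034], [0.5408, 0.2289, 0.034], [0.529, 0.2365, 0.034]]
```

```bash
cat >> h.py <<'E'
def go(p,theta,s=None):
    "units needed: turn about tool z, then shift in the tool axes after that turn"
    s=s or ctrl.get_state(); M=R.from_rotvec(s["tool_rot"]).as_matrix(); th=np.degrees(np.arctan2(M[1,1],M[0,1]))
    t=np.radians(theta); y=np.array([np.cos(t),np.sin(t),0]); z=np.array([0,0,-1.]); x=np.cross(y,z)
    D=np.array([x,y,z])@(np.array(p)-s["position"])
    print("theta",th.round(2),"turn units",np.round((th-theta)/4,2),"shift units",np.round(D/.03,2),"mm",np.round(D*1e3,1))
E
python3 - <<'E'
from h import *
s,d=wrist(); print(np.round(d["tool_from_camera"],3),np.round(d["K"],1)); st()
go([.50,-.22,.25],-51.4)
E
```

```text
[[ 0.    -0.964 -0.264  0.071]
 [ 1.    -0.     0.001  0.   ]
 [-0.001 -0.264  0.964 -0.165]
 [ 0.     0.     0.     1.   ]] [[296.2   0.  254.2]
 [  0.  296.2 183.5]
 [  0.    0.    1. ]]
0.15 [ 0.1899 -0.6212  0.2186] [[0.956, 0.293, -0.001], [0.293, -0.956, 0.001], [-0.0, -0.002, -1.0]] [-0.37  0.2  -0.02] 1.001
theta -72.99 turn units -5.4 shift units [16.42 -4.   -1.05] mm [ 492.6 -120.1  -31.4]
```

{"name": "move_arm", "arguments": {
  "deltas": [
    {"linear": [0,0,0],"turn": [0,0,-0.9],"claw": 0},
    {"linear": [0,0,0],"turn": [0,0,-0.9],"claw": 0},
    {"linear": [0,0,0],"turn": [0,0,-0.9],"claw": 0},
    {"linear": [0,0,0],"turn": [0,0,-0.9],"claw": 0},
    {"linear": [0,0,0],"turn": [0,0,-0.9],"claw": 0},
    {"linear": [0,0,0],"turn": [0,0,-0.9],"claw": 0}
  ]
}}

```text
time: 0.65
position: [0.19, -0.6214, 0.219]
tool_rot: [-2.963, -1.043, 0.0]
ft_force: [-0.1, 0.4, -0.5]
grip_width: 1.001
```

{"name": "move_arm", "arguments": {
  "deltas": [
    {"linear": [0.98,-0.27,-0.05],"turn": [0,0,0],"claw": 0},
    {"linear": [0.98,-0.27,-0.05],"turn": [0,0,0],"claw": 0},
    {"linear": [0.98,-0.27,-0.05],"turn": [0,0,0],"claw": 0},
    {"linear": [0.98,-0.27,-0.05],"turn": [0,0,0],"claw": 0},
    {"linear": [0.98,-0.27,-0.05],"turn": [0,0,0],"claw": 0},
    {"linear": [0.98,-0.27,-0.05],"turn": [0,0,0],"claw": 0},
    {"linear": [0.98,-0.27,-0.05],"turn": [0,0,0],"claw": 0},
    {"linear": [0.98,-0.27,-0.05],"turn": [0,0,0],"claw": 0},
    {"linear": [0.98,-0.27,-0.05],"turn": [0,0,0],"claw": 0},
    {"linear": [0.98,-0.27,-0.05],"turn": [0,0,0],"claw": 0},
    {"linear": [0.98,-0.27,-0.05],"turn": [0,0,0],"claw": 0},
    {"linear": [0.98,-0.27,-0.05],"turn": [0,0,0],"claw": 0},
    {"linear": [0.98,-0.27,-0.05],"turn": [0,0,0],"claw": 0},
    {"linear": [0.98,-0.27,-0.05],"turn": [0,0,0],"claw": 0},
    {"linear": [0.98,-0.27,-0.05],"turn": [0,0,0],"claw": 0},
    {"linear": [0.98,-0.27,-0.05],"turn": [0,0,0],"claw": 0},
    {"linear": [0.98,-0.27,-0.05],"turn": [0,0,0],"claw": 0},
    {"linear": [0.98,-0.27,-0.05],"turn": [0,0,0],"claw": 0},
    {"linear": [0.98,-0.27,-0.05],"turn": [0,0,0],"claw": 0},
    {"linear": [0,0,0],"turn": [0,0,0],"claw": 0}
  ]
}}

```text
time: 2.32
position: [0.5338, -0.1452, 0.2482]
tool_rot: [-2.957, -1.052, -0.006]
ft_force: [-0.9, 1.3, -0.3]
grip_width: 0.999
```

```bash
python3 - <<'E'
from h import *
s,d=wrist(); st(); np.savez("pics/w1.npz",**d)
im=d["image"][:,:,::-1]; cv2.imwrite("pics/w1.png",im)
c0=np.array([.5198,-.1744]); a=np.radians(-6.4); E=np.array([[np.cos(a),np.sin(a)],[-np.sin(a),np.cos(a)]])
for n,p in {"corners":[(-75,-55,12),(75,-55,12),(75,75,12),(-75,75,12)],"knobcap":[(-36,-25,105)],"slot":[(40,0,42)]}.items():
    p=np.array(p)/1e3; print(n,proj(np.c_[c0+p[:,:2]@E,p[:,2]],d).round(0).tolist())
E
```

```text
2.37 [ 0.5321 -0.1485  0.2479] [[0.777, 0.63, 0.001], [0.63, -0.777, 0.002], [0.002, -0.001, -1.0]] [-0.52 -0.2   0.63] 1.0
corners [[254.0, 238.0], [331.0, 168.0], [266.0, 99.0], [188.0, 177.0]]
knobcap [[259.0, 234.0]]
slot [[288.0, 162.0]]
```

View pics/w1.png

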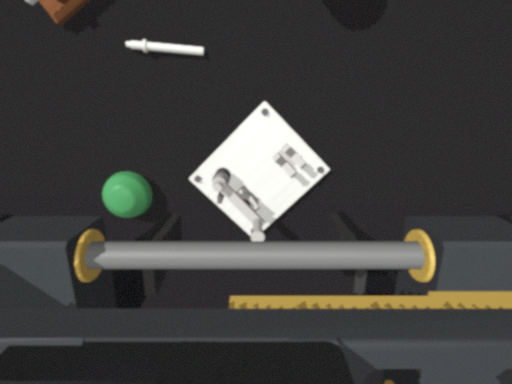

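```bash
python3 - <<'E'
from h import *
d=dict(np.load("pics/w1.npz")); im=d["image"]; T=d["world_from_camera"]
m=(im.min(2)>110).astype(np.uint8); n,l,q,c=cv2.connectedComponentsWithStats(m[:250])
i=l[150,265]; print(q[i]); cs=max(cv2.findContours((l==i).astype(np.uint8),0,cv2.CHAIN_APPROX_NONE)[0],key=len)[:,0]
w=ray(cs,d,.012)[:,:2]; w=w.astype(float)
c0=np.array([.5198,-.1744]); a=np.radians(-6.4)
for k in range(3):
    E=np.array([[np.cos(a),np.sin(a)],[-np.sin(a),np.cos(a)]]); L=(w-c0)@E.T*1e3
    r={}
    for nm,ax,v,lo,hi in [("+x",0,75,-45,65),("-x",0,-75,-10,65),("+y",1,75,-65,65),("-y",1,-55,0,65)]:
        s=(abs(L[:,ax]-v)<6)&(L[:,1-ax]>lo)&(L[:,1-ax]<hi); f=np.polyfit(L[s,1-ax],L[s,ax],1); r[nm]=(f[1]-v,np.degrees(f[0]),s.sum())
    print({k:np.round(v,2) for k,v in r.items()})
    da=np.radians(np.mean([-r["+x"][1],-r["-x"][1],r["+y"][1],r["-y"][1]]))
    c0=c0+np.array([(r["+x"][0]+r["-x"][0])/2,(r["+y"][0]+r["-y"][0])/2])/1e3@E; a+=da
print("cradle",c0,np.degrees(a))
crop=im[95:250,185:335,::-1]; cv2.imwrite("pics/w1c.png",cv2.resize(crop,None,fx=3.8,fy=3.8,interpolation=cv2.INTER_CUBIC))
E
```

```text
[  105   101   318   149 12238]
{'+x': array([-1.13, -0.4 , 58.  ]), '-x': array([-2.26, -0.55, 38.  ]), '+y': array([ 0.65,  0.55, 68.  ]), '-y': array([-0.81,  0.24, 34.  ])}
{'+x': array([5.6e-01, 3.0e-02, 5.9e+01]), '-x': array([-0.56, -0.11, 38.  ]), '+y': array([ 0.71,  0.1 , 69.  ]), '-y': array([-0.72, -0.23, 34.  ])}
{'+x': array([5.6e-01, 2.0e-02, 5.9e+01]), '-x': array([-0.56, -0.13, 38.  ]), '+y': array([ 0.72,  0.12, 68.  ]), '-y': array([-0.72, -0.22, 34.  ])}
cradle [ 0.51810603 -0.17429583] -5.977042417976719
```

View pics/w1c.png

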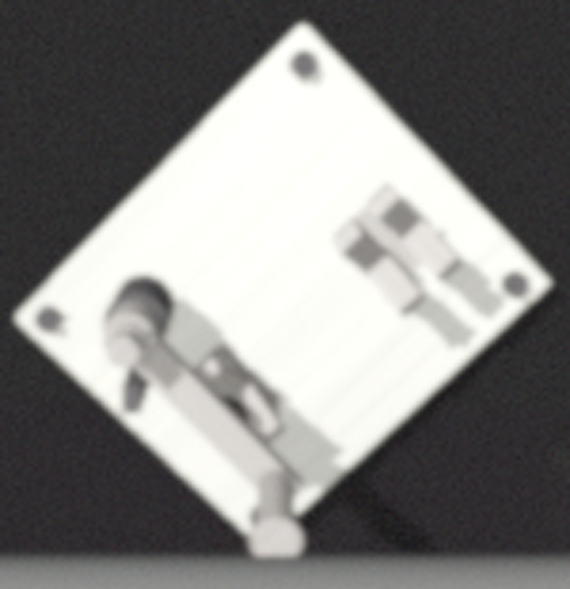

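```bash
python3 - <<'E'
from h import *
d=dict(np.load("pics/w1.npz")); 
c0=np.array([.5181,-.1743]); a=np.radians(-6.0); E=np.array([[np.cos(a),np.sin(a)],[-np.sin(a),np.cos(a)]])
f=lambda p,z:(((ray(np.array(p)/3.8+[185,95],d,z)[:,:2]-c0)@E.T)*1e3).round(1).tolist()
print("cap",f([(275,538)],.104), (ray(np.array([(275,538)])/3.8+[185,95],d,.104)).round(4))
print("V far/near",f([(400,215),(362,250)],.040)); print("top ends",f([(388,190),(347,232),(455,258),(415,298)],.046))
k=c0+np.array([-.036,-.025])@E; print("nominal knob",k)
go([*k,.12],-51)
E
```

```text
cap [[-38.3, -25.3]] [[ 0.4774 -0.1955  0.104 ]]
V far/near [[53.1, 6.9], [35.9, 7.2]]
top ends [[56.0, 16.8], [37.0, 16.2], [56.4, -15.3], [37.7, -16.0]]
nominal knob [ 0.479684   -0.19540002]
theta -50.98 turn units 0.0 shift units [-2.34  0.11  4.26] mm [-70.3   3.4 127.9]
```

The crop shows the knob cap at w1 pixel (257,237), about cradle (-38,-25), and the slot block's two V's at about x 53 and 36, which puts the slot near +44.5. Moving to the knob.

{"name": "move_arm", "arguments": {
  "deltas": [
    {"linear": [-0.8,0.03,0],"turn": [0,0,0],"claw": 0},
    {"linear": [-0.8,0.03,0],"turn": [0,0,0],"claw": 0},
    {"linear": [-0.79,0.02,0],"turn": [0,0,0],"claw": 0},
    {"linear": [0,0,0.86],"turn": [0,0,0],"claw": 0},
    {"linear": [0,0,0.86],"turn": [0,0,0],"claw": 0},
    {"linear": [0,0,0.86],"turn": [0,0,0],"claw": 0},
    {"linear": [0,0,0.86],"turn": [0,0,0],"claw": 0.3},
    {"linear": [0,0,0.86],"turn": [0,0,0],"claw": 0.5},
    {"linear": [0,0,0.86],"turn": [0,0,0],"claw": 0.6},
    {"linear": [0,0,0],"turn": [0,0,0],"claw": 0.6},
    {"linear": [0,0,0],"turn": [0,0,0],"claw": 1},
    {"linear": [0,0,0],"turn": [0,0,0],"claw": 1},
    {"linear": [0,0,0],"turn": [0,0,0],"claw": 1},
    {"linear": [0,0,0],"turn": [0,0,0],"claw": 1},
    {"linear": [0,0,0],"turn": [0,0,0],"claw": 1},
    {"linear": [0,0,0],"turn": [0,0,0],"claw": 1}
  ],
  "grip_force": 10
}}

```text
time: 3.7
position: [0.4765, -0.1997, 0.094]
tool_rot: [2.964, 1.038, 0.001]
ft_force: [-0.6, 0.1, 0.1]
grip_width: 0.322
```

```bash
python3 - <<'E'
from h import *
st()
E
```

```text
3.7 [ 0.4765 -0.1997  0.094 ] [[0.781, 0.624, 0.001], [0.624, -0.781, -0.001], [0.0, 0.002, -1.0]] [-0.57  0.08  0.1 ] 0.322
```

{"name": "move_arm", "arguments": {
  "deltas": [
    {"linear": [0.13,-0.08,0.03],"turn": [0,0,0],"claw": 0.7},
    {"linear": [0,0,0],"turn": [0,0,0],"claw": 1},
    {"linear": [0,0,0],"turn": [0,0,0],"claw": 1},
    {"linear": [0,0,0],"turn": [0,0,0],"claw": 1},
    {"linear": [0,0,0],"turn": [0,0,0],"claw": 1}
  ]
}}

```text
time: 4.12
position: [0.4776, -0.195, 0.0922]
tool_rot: [-2.965, -1.039, -0.0]
ft_force: [-0.5, 1.0, 0.1]
grip_width: 0.167
```

```bash
python3 - <<'E'
from h import *
st()
E
```

```text
4.12 [ 0.4776 -0.195   0.0922] [[0.781, 0.624, 0.0], [0.624, -0.781, 0.0], [0.0, 0.0, -1.0]] [-0.5   0.99  0.13] 0.167
```

{"name": "move_arm", "arguments": {
  "deltas": [
    {"linear": [0,0,0],"turn": [0,0,0],"claw": 1},
    {"linear": [0,0,0],"turn": [0,0,0],"claw": 1},
    {"linear": [0,0,0],"turn": [0,0,0],"claw": 1}
  ]
}}

```text
time: 4.37
position: [0.4777, -0.195, 0.0922]
tool_rot: [-2.965, -1.038, -0.0]
ft_force: [1.3, 1.5, 0.2]
grip_width: 0.169
```

{"name": "move_arm", "arguments": {
  "deltas": [
    {"linear": [0,0,0],"turn": [0,0,0],"claw": 1},
    {"linear": [0,0,0],"turn": [0,0,0],"claw": 1}
  ],
  "grip_force": 40
}}

```text
time: 4.53
position: [0.4777, -0.195, 0.0922]
tool_rot: [-2.965, -1.038, -0.0]
ft_force: [0.4, 0.7, -0.7]
grip_width: 0.144
```

{"name": "move_arm", "arguments": {
  "deltas": [
    {"linear": [0,0,-0.15],"turn": [0,0,0],"claw": 1},
    {"linear": [0,0,-0.15],"turn": [0,0,0],"claw": 1},
    {"linear": [0,0,-0.15],"turn": [0,0,0],"claw": 1},
    {"linear": [0,0,-0.15],"turn": [0,0,0],"claw": 1},
    {"linear": [0,0,-0.15],"turn": [0,0,0],"claw": 1},
    {"linear": [0,0,0],"turn": [0,0,0],"claw": 1},
    {"linear": [0,0,0],"turn": [0,0,0],"claw": 1}
  ]
}}

```text
time: 5.12
position: [0.4774, -0.1944, 0.1146]
tool_rot: [-2.964, -1.039, 0.0]
ft_force: [1.6, 4.0, -7.5]
grip_width: 0.146
```

```bash
python3 - <<'E'
from h import *
s=st()
c0=np.array([.5181,-.1743]); a=np.radians(-6.0); E=np.array([[np.cos(a),np.sin(a)],[-np.sin(a),np.cos(a)]])
post=c0+np.array([-.036,.045])@E; v=s["position"][:2]-post; print("post",post,"r",np.hypot(*v),"cradle ang",np.degrees(np.arctan2(v[1],v[0])-a))
M=R.from_rotvec(s["tool_rot"]).as_matrix(); prev=post+v
ang0=np.arctan2(v[1],v[0]); end=a-np.pi/2-1.55
r=np.hypot(*v)
for g in np.linspace(ang0,end,15)[1:]:
    q=post+r*np.array([np.cos(g),np.sin(g)]); D=np.append(q-prev,0)@M/.03; prev=q; print(D.round(2)[:2],q.round(4))
E
```

```text
5.12 [ 0.4774 -0.1944  0.1146] [[0.781, 0.624, -0.001], [0.624, -0.781, 0.001], [0.0, -0.001, -1.0]] [ 1.59  4.02 -7.52] 0.146
post [ 0.48700099 -0.12578349] r 0.06927370453006408 cradle ang -91.9926182292791
[-0.16 -0.19] [ 0.47   -0.1929]
[-0.14 -0.21] [ 0.4629 -0.1907]
[-0.12 -0.22] [ 0.456  -0.1877]
[-0.09 -0.23] [ 0.4495 -0.184 ]
[-0.07 -0.24] [ 0.4434 -0.1796]
[-0.04 -0.25] [ 0.4378 -0.1746]
[-0.01 -0.25] [ 0.4329 -0.169 ]
[ 0.01 -0.25] [ 0.4285 -0.1629]
[ 0.04 -0.25] [ 0.4248 -0.1564]
[ 0.07 -0.24] [ 0.4219 -0.1495]
[ 0.09 -0.23] [ 0.4197 -0.1423]
[ 0.12 -0.22] [ 0.4183 -0.1349]
[ 0.14 -0.21] [ 0.4177 -0.1275]
[ 0.16 -0.19] [ 0.418 -0.12 ]
```

{"name": "move_arm", "arguments": {
  "deltas": [
    {"linear": [-0.16,-0.19,0],"turn": [0,0,0],"claw": 1},
    {"linear": [-0.14,-0.21,0],"turn": [0,0,0],"claw": 1},
    {"linear": [-0.12,-0.22,0],"turn": [0,0,0],"claw": 1},
    {"linear": [-0.09,-0.23,0],"turn": [0,0,0],"claw": 1},
    {"linear": [-0.07,-0.24,0],"turn": [0,0,0],"claw": 1},
    {"linear": [-0.04,-0.25,0],"turn": [0,0,0],"claw": 1},
    {"linear": [-0.01,-0.25,0],"turn": [0,0,0],"claw": 1},
    {"linear": [0,0,0],"turn": [0,0,0],"claw": 1}
  ]
}}

```text
time: 5.78
position: [0.4301, -0.1711, 0.1145]
tool_rot: [2.964, 1.036, -0.007]
ft_force: [-2.6, -4.1, -7.8]
grip_width: 0.147
```

{"name": "move_arm", "arguments": {
  "deltas": [
    {"linear": [0.01,-0.25,0],"turn": [0,0,0],"claw": 1},
    {"linear": [0.04,-0.25,0],"turn": [0,0,0],"claw": 1},
    {"linear": [0.07,-0.24,0],"turn": [0,0,0],"claw": 1},
    {"linear": [0.09,-0.23,0],"turn": [0,0,0],"claw": 1},
    {"linear": [0.12,-0.22,0],"turn": [0,0,0],"claw": 1},
    {"linear": [0.14,-0.21,0],"turn": [0,0,0],"claw": 1},
    {"linear": [0.13,-0.15,0],"turn": [0,0,0],"claw": 1},
    {"linear": [0,0,0],"turn": [0,0,0],"claw": 1},
    {"linear": [0,0,0],"turn": [0,0,0],"claw": 1}
  ]
}}

```text
time: 6.53
position: [0.4124, -0.122, 0.1128]
tool_rot: [-2.961, -1.036, 0.017]
ft_force: [-8.0, -1.0, -6.7]
grip_width: 0.126
```

{"name": "move_arm", "arguments": {
  "deltas": [
    {"linear": [-0.06,-0.13,0],"turn": [0,0,0],"claw": 1},
    {"linear": [0,0,0.15],"turn": [0,0,0],"claw": 1},
    {"linear": [0,0,0.15],"turn": [0,0,0],"claw": 1},
    {"linear": [0,0,0.15],"turn": [0,0,0],"claw": 1},
    {"linear": [0,0,0.1],"turn": [0,0,0],"claw": 1},
    {"linear": [0,0,0.1],"turn": [0,0,0],"claw": 1},
    {"linear": [0,0,0],"turn": [0,0,0],"claw": 1},
    {"linear": [0,0,0],"turn": [0,0,0],"claw": 1}
  ]
}}

```text
time: 7.2
position: [0.4073, -0.1222, 0.0952]
tool_rot: [-2.963, -1.036, 0.023]
ft_force: [-18.3, -3.8, 11.5]
grip_width: 0.005
```

```bash
python3 - <<'E'
from h import *
s,d=wrist(); st(); t=cams.get_image("top"); sd=cams.get_image("side")
print(np.round(s["joint_positions"],2))
f=lambda im,x,y,w,h:cv2.resize(im[y:y+h,x:x+w,::-1],(400,300),interpolation=cv2.INTER_CUBIC)
cv2.imwrite("pics/v2.png",np.vstack([np.hstack([f(t["image"],280,170,128,96),f(sd["image"],270,110,140,105)]),np.hstack([f(d["image"],0,0,512,384),f(d["image"],160,100,200,150)])]))
E
```

```text
7.25 [ 0.4074 -0.1222  0.0953] [[0.782, 0.623, -0.015], [0.623, -0.782, -0.002], [-0.013, -0.007, -1.0]] [-17.93  -5.27  11.85] 0.002
[ 0.8  -0.02 -0.56  2.1  -0.01  1.08 -0.66]
```

View pics/v2.png

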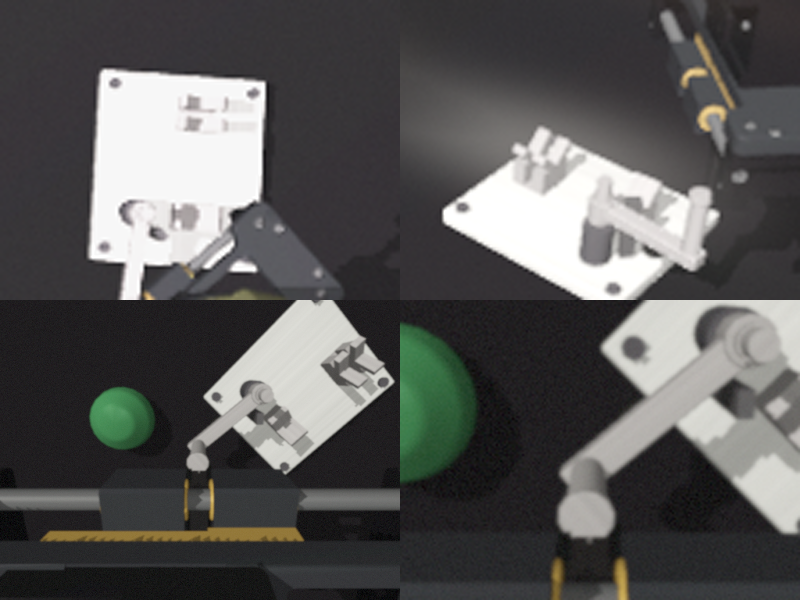

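{"name": "move_arm", "arguments": {
  "deltas": [
    {"linear": [-0.25,0,0],"turn": [0,0,0],"claw": 1},
    {"linear": [-0.25,0,0],"turn": [0,0,0],"claw": 1},
    {"linear": [-0.1,0,0],"turn": [0,0,0],"claw": 1},
    {"linear": [0,0,0],"turn": [0,0,0],"claw": 1}
  ]
}}

```text
time: 7.68
position: [0.4006, -0.1319, 0.0961]
tool_rot: [2.964, 1.037, 0.002]
ft_force: [0.1, -0.6, 0.3]
grip_width: 0.005
```

```bash
python3 - <<'E'
from h import *
s,d=wrist(); st(); np.savez("pics/w3.npz",**d); sd=cams.get_image("side"); np.savez("pics/s3.npz",**sd)
f=lambda im,x,y,w,h:cv2.resize(im[y:y+h,x:x+w,::-1],(400,400),interpolation=cv2.INTER_CUBIC)
cv2.imwrite("pics/v3.png",np.hstack([f(sd["image"],320,130,80,80),f(d["image"],200,100,160,160)]))
E
```

```text
7.73 [ 0.4009 -0.1315  0.096 ] [[0.782, 0.624, 0.002], [0.624, -0.782, -0.001], [0.001, 0.002, -1.0]] [ 0.69  0.53 -0.33] 0.007
```

View pics/v3.png

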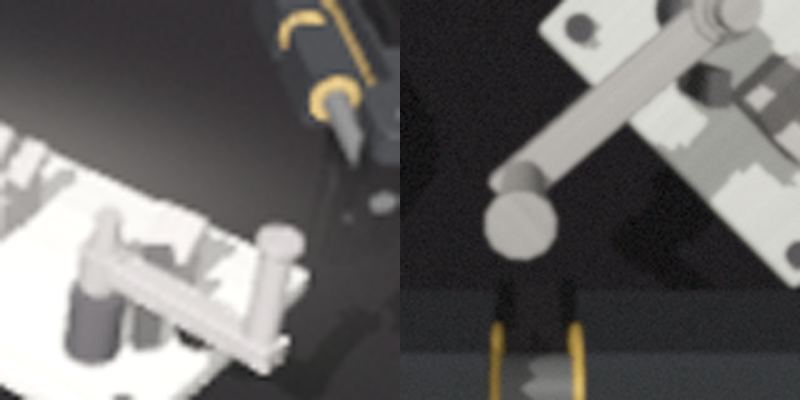

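The knob is clear of the fingers and the bar is aside. The cap is at wrist (248,190) and side (376,178); I'll triangulate it.

```bash
python3 - <<'E'
from h import *
w=dict(np.load("pics/w3.npz"));s=dict(np.load("pics/s3.npz"))
def tri(a,b):
    P=[d["K"]@np.linalg.inv(d["world_from_camera"])[:3] for d in (w,s)]
    X=cv2.triangulatePoints(P[0],P[1],np.array(a,float),np.array(b,float))[:,0]; X=X[:3]/X[3]
    print(X.round(4),(proj(X,w)-a).round(1),(proj(X,s)-b).round(1))
tri((248.4,189.6),(376,178)); tri((336,104),(341.6,174))
t=dict(np.load("pics/top0.npz")); print("cap at z .105/.112",ray([[248.4,189.6]],w,.105).round(4),ray([[248.4,189.6]],w,.112).round(4))
E
```

```text
[ 0.4176 -0.1141  0.1033] [[-0.   0.1]] [[-0.  0.]]
[ 0.487  -0.1272  0.0734] [[ 0.2 -0.5]] [[0.1 0. ]]
cap at z .105/.112 [[ 0.4181 -0.1138  0.105 ]] [[ 0.4197 -0.1126  0.112 ]]
```

{"name": "move_arm", "arguments": {
  "deltas": [
    {"linear": [0,0,-0.5],"turn": [0,0,0],"claw": 1},
    {"linear": [0,0,-1],"turn": [0,0,0.98],"claw": 0.8},
    {"linear": [0,0,-1],"turn": [0,0,0.98],"claw": 0.4},
    {"linear": [0,0,-1],"turn": [0,0,0.98],"claw": 0.2},
    {"linear": [0,0,0],"turn": [0,0,0.98],"claw": 0.2},
    {"linear": [0,0,0],"turn": [0,0,0.97],"claw": 0.2},
    {"linear": [0,0,0],"turn": [0,0,0.97],"claw": 0.2},
    {"linear": [0,0,0],"turn": [0,0,0.97],"claw": 0.2},
    {"linear": [0,0,0],"turn": [0,0,0.97],"claw": 0.2},
    {"linear": [0,0,0],"turn": [0,0,0.97],"claw": 0.2},
    {"linear": [0,0,0],"turn": [0,0,0.97],"claw": 0.2},
    {"linear": [0,0,0],"turn": [0,0,0.97],"claw": 0.2},
    {"linear": [0,0,0],"turn": [0,0,0.97],"claw": 0.2},
    {"linear": [0,0,0],"turn": [0,0,0.97],"claw": 0.2},
    {"linear": [0,0,0],"turn": [0,0,0.97],"claw": 0.2},
    {"linear": [0,0,0],"turn": [0,0,0],"claw": 0.2}
  ],
  "grip_force": 8
}}

```text
time: 9.12
position: [0.4008, -0.1309, 0.2005]
tool_rot: [-3.111, 0.435, -0.001]
ft_force: [0.2, -1.1, -0.2]
grip_width: 0.795
```

```bash
python3 - <<'E'
from h import *
st(); b=np.array([.5787,.1573]); ax=np.array([.962,-.273]); go([*(b+.04*ax),.20],-105.8)
E
```

```text
9.12 [ 0.4008 -0.1309  0.2005] [[0.962, -0.274, 0.001], [-0.274, -0.962, -0.0], [0.001, -0.0, -1.0]] [ 0.21 -1.05 -0.23] 0.795
theta -105.91 turn units -0.03 shift units [  4.42 -10.86   0.02] mm [ 132.7 -325.7    0.5]
```

{"name": "move_arm", "arguments": {
  "deltas": [
    {"linear": [0.37,-0.905,0],"turn": [0,0,0],"claw": 0.2},
    {"linear": [0.37,-0.905,0],"turn": [0,0,0],"claw": 0.2},
    {"linear": [0.37,-0.905,0],"turn": [0,0,0],"claw": 0.2},
    {"linear": [0.37,-0.905,0],"turn": [0,0,0],"claw": 0.2},
    {"linear": [0.37,-0.905,0],"turn": [0,0,0],"claw": 0.2},
    {"linear": [0.37,-0.905,0],"turn": [0,0,0],"claw": 0.2},
    {"linear": [0.37,-0.905,0],"turn": [0,0,0],"claw": 0.2},
    {"linear": [0.37,-0.905,0],"turn": [0,0,0],"claw": 0.2},
    {"linear": [0.37,-0.905,0],"turn": [0,0,0],"claw": 0.2},
    {"linear": [0.37,-0.905,0],"turn": [0,0,0],"claw": 0.2},
    {"linear": [0.37,-0.905,0],"turn": [0,0,0],"claw": 0.2},
    {"linear": [0.37,-0.905,0],"turn": [0,0,0],"claw": 0.2},
    {"linear": [0,0,0],"turn": [0,0,0],"claw": 0.2},
    {"linear": [0,0,0],"turn": [0,0,0],"claw": 0.2},
    {"linear": [0,0,0],"turn": [0,0,0],"claw": 0.2}
  ]
}}

```text
time: 10.37
position: [0.6172, 0.1454, 0.1998]
tool_rot: [3.111, -0.432, -0.001]
ft_force: [0.8, -0.5, -0.8]
grip_width: 0.801
```

```bash
python3 - <<'E'
from h import *
s,d=wrist(); st(); np.savez("pics/w4.npz",**d); im=d["image"]; cv2.imwrite("pics/w4.png",im[:,:,::-1])
b=np.array([.5787,.1573]); ax=np.array([.962,-.273]); print([proj([*(b+t*ax),.034],d).round(0).tolist() for t in (-.065,0,.04,.073)])
m=(im.min(2)>110).astype(np.uint8); n,l,q,c=cv2.connectedComponentsWithStats(m)
for i in range(1,n):
    if q[i,4]>60 and q[i,1]<300:
        p=np.argwhere(l==i)[:,::-1].astype(np.float32); print(q[i],cv2.minAreaRect(p)[1])
E
```

```text
10.42 [0.6172 0.1445 0.2   ] [[0.962, -0.274, -0.001], [-0.274, -0.962, -0.001], [-0.0, 0.001, -1.0]] [-0.37  0.2  -0.1 ] 0.797
[[[253.0, 251.0]], [[253.0, 201.0]], [[253.0, 167.0]], [[252.0, 138.0]]]
[353   0  46  11 350] (10.0, 45.0)
[ 457  109   55  120 5736] (119.0, 54.0)
[  115   138   280   133 10922] (132.0, 279.0)
[ 323  140   62   66 1006] (15.590906143188477, 83.5035171508789)
[129 217  40  18 413] (39.1912841796875, 11.401704788208008)
[389 231  14  51 275] (50.15099334716797, 11.631281852722168)
[106 232  13  50 277] (11.47554874420166, 49.09709548950195)
[  59  241   44   34 1120] (33.79944610595703, 41.3841667175293)
[ 195  286  317   22 3427] (21.0, 316.0)
```

View pics/w4.png

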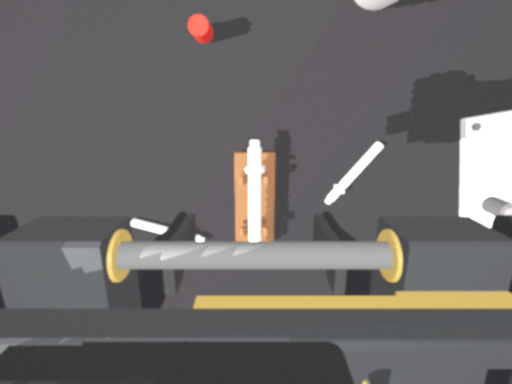

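```bash
python3 - <<'E'
from h import *
d=dict(np.load("pics/w4.npz")); im=d["image"].astype(int)
# neutral bright (barrel) vs reddish wood
m=(im[:,:,2]>115)
for r in range(136,182,1):
    c=np.where(m[r,235:275])[0]+235
    if len(c): print(r,c.min(),c.max(),len(c),end=" | ")
rows=[(r,np.where(m[r,235:275])[0]+235) for r in range(176,235)]
pts=np.array([[c.mean(),r] for r,c in rows if len(c)]); w=ray(pts,d,.034)[:,:2]
f=np.polyfit(w[:,0],w[:,1],1); print("\nangle",np.degrees(np.arctan(f[0])),"y at x=.5787",np.polyval(f,.5787))
for r in (140,167,168,169,170,172): print(r,ray([[254,r]],d,.041).round(4)[0,:2])
E
```

```text
138 251 257 7 | 139 249 259 11 | 140 248 260 13 | 141 248 260 13 | 142 248 260 13 | 143 248 260 13 | 144 248 260 13 | 145 248 260 13 | 146 247 261 15 | 147 247 262 16 | 148 246 262 17 | 149 246 262 17 | 150 246 262 17 | 151 246 262 17 | 152 246 262 17 | 153 245 263 19 | 154 235 266 32 | 155 235 267 33 | 156 235 266 32 | 157 235 265 31 | 158 235 265 31 | 159 235 264 30 | 160 235 262 28 | 161 235 262 28 | 162 235 262 28 | 163 235 262 28 | 164 235 263 29 | 165 235 265 31 | 166 235 265 31 | 167 235 265 31 | 168 235 265 31 | 169 235 265 31 | 170 235 265 31 | 171 235 265 31 | 172 235 265 29 | 173 235 264 28 | 174 235 262 25 | 175 235 261 21 | 176 235 262 22 | 177 235 266 27 | 178 235 267 29 | 179 235 267 29 | 180 235 267 29 | 181 235 267 29 | 
angle -17.134017041992117 y at x=.5787 0.160176688243077
140 [0.6476 0.136 ]
167 [0.6187 0.1442]
168 [0.6176 0.1445]
169 [0.6165 0.1448]
170 [0.6154 0.1451]
172 [0.6132 0.1457]
```

Barrel is aligned with the tool (column 254 throughout). The collar, at row ~168, sits under the TCP, so the grasp needs -40 mm along tool x and then straight down.

{"name": "move_arm", "arguments": {
  "deltas": [
    {"linear": [-0.67,0,0],"turn": [0,0,0],"claw": 0.3},
    {"linear": [-0.66,0,0.5],"turn": [0,0,0],"claw": 0.3},
    {"linear": [0,0,0.9],"turn": [0,0,0],"claw": 0.4},
    {"linear": [0,0,0.9],"turn": [0,0,0],"claw": 0.4},
    {"linear": [0,0,0.9],"turn": [0,0,0],"claw": 0.4},
    {"linear": [0,0,0.9],"turn": [0,0,0],"claw": 0.4},
    {"linear": [0,0,0.6],"turn": [0,0,0],"claw": 0.4},
    {"linear": [0,0,0.5],"turn": [0,0,0],"claw": 0.4},
    {"linear": [0,0,0.2],"turn": [0,0,0],"claw": 0.4},
    {"linear": [0,0,0],"turn": [0,0,0],"claw": 0.4},
    {"linear": [0,0,0],"turn": [0,0,0],"claw": 0.4}
  ],
  "grip_force": 5
}}

```text
time: 11.33
position: [0.5796, 0.1562, 0.0391]
tool_rot: [-3.111, 0.434, -0.002]
ft_force: [0.1, 1.2, -0.1]
grip_width: 0.602
```

```bash
python3 - <<'E'
from h import *
st(); go([.6172-.04*.962,.1445+.04*.274,.037],-105.9)
E
```

```text
11.33 [0.5796 0.1562 0.0391] [[0.962, -0.274, 0.001], [-0.274, -0.962, -0.0], [0.001, -0.0, -1.0]] [ 0.05  1.23 -0.1 ] 0.602
theta -105.9 turn units 0.0 shift units [-0.02  0.03  0.07] mm [-0.7  1.   2.1]
```

{"name": "move_arm", "arguments": {
  "deltas": [
    {"linear": [0,0.02,0.06],"turn": [0,0,0],"claw": 0.6},
    {"linear": [0,0,0],"turn": [0,0,0],"claw": 0.75},
    {"linear": [0,0,0],"turn": [0,0,0],"claw": 0.8},
    {"linear": [0,0,0],"turn": [0,0,0],"claw": 1},
    {"linear": [0,0,0],"turn": [0,0,0],"claw": 1},
    {"linear": [0,0,0],"turn": [0,0,0],"claw": 1},
    {"linear": [0,0,0],"turn": [0,0,0],"claw": 1},
    {"linear": [0,0,0],"turn": [0,0,0],"claw": 1}
  ]
}}

```text
time: 12.0
position: [0.5789, 0.1559, 0.0365]
tool_rot: [3.111, -0.434, 0.0]
ft_force: [0.3, 0.2, 1.9]
grip_width: 0.095
```

{"name": "move_arm", "arguments": {
  "deltas": [
    {"linear": [0,0,0],"turn": [0,0,0],"claw": 1},
    {"linear": [0,0,0],"turn": [0,0,0],"claw": 1}
  ]
}}

```text
time: 12.17
position: [0.579, 0.156, 0.0367]
tool_rot: [3.111, -0.434, 0.0]
ft_force: [-0.3, -0.2, 2.7]
grip_width: 0.083
```

```bash
python3 - <<'E'
from h import *
s,d=wrist(); st(); sd=cams.get_image("side"); t=cams.get_image("top")
f=lambda im,x,y,w,h,W,H:cv2.resize(im[y:y+h,x:x+w,::-1],(W,H),interpolation=cv2.INTER_CUBIC)
cv2.imwrite("pics/v5.png",np.hstack([f(sd["image"],160,210,100,100,400,400),f(d["image"],180,100,150,150,400,400)]))
E
```

```text
12.22 [0.579  0.1559 0.0367] [[0.962, -0.274, 0.0], [-0.274, -0.962, -0.0], [0.0, 0.0, -1.0]] [-1.1   0.06  2.67] 0.084
```

View pics/v5.png

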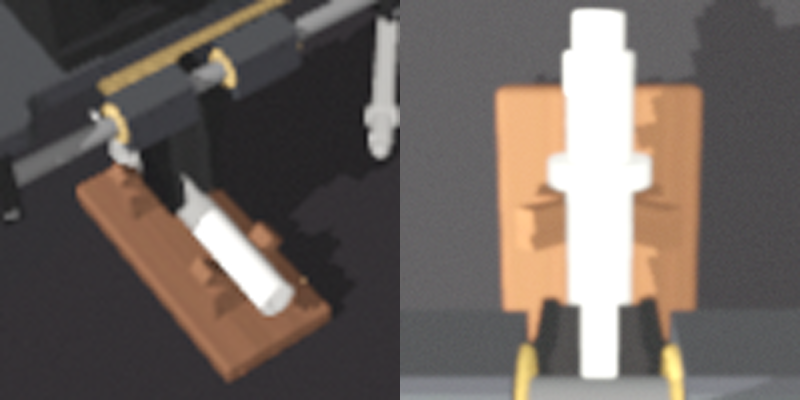

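{"name": "move_arm", "arguments": {
  "deltas": [
    {"linear": [0,0,-0.1],"turn": [0,0,0],"claw": 1},
    {"linear": [0,0,0],"turn": [0,0,0],"claw": 1},
    {"linear": [0,0,0],"turn": [0,0,0],"claw": 1}
  ]
}}

```text
time: 12.57
position: [0.5789, 0.1559, 0.0394]
tool_rot: [-3.111, 0.434, -0.0]
ft_force: [-0.4, -0.5, -0.4]
grip_width: 0.009
```

{"name": "move_arm", "arguments": {
  "deltas": [
    {"linear": [0,0,-0.1],"turn": [0,0,0],"claw": 1},
    {"linear": [0,0,0],"turn": [0,0,0],"claw": 1},
    {"linear": [0,0,0],"turn": [0,0,0],"claw": 1}
  ]
}}

```text
time: 12.82
position: [0.579, 0.1559, 0.0425]
tool_rot: [-3.111, 0.434, -0.0]
ft_force: [-0.3, 0.7, -0.6]
grip_width: 0.007
```

```bash
python3 - <<'E'
from h import *
d=dict(np.load("pics/w4.npz")); T=d["tool_from_camera"]
for z in (.03,.022,.01,0,-.01,-.02):
    print(z,proj([[.0095,.035,z],[.0095,.0585-.0087,z],[-.0095,.035,z],[.0095,-.035,z]],d,T).round(0).tolist())
s,w=wrist(); print(np.round(s["position"],4))
im=w["image"]; t=im[170:260,215:300,::-1]; cv2.imwrite("pics/v6.png",np.hstack([cv2.resize(t,(400,424),interpolation=cv2.INTER_CUBIC),cv2.resize(d["image"][190:275,300:380,::-1],(400,424),interpolation=cv2.INTER_CUBIC)]))
for z in (.022,0,-.02): print(z,proj([[.0095,0,z],[-.0095,0,z]],w,T).round(0).tolist())
E
```

```text
0.03 [[304.0, 196.0], [325.0, 196.0], [303.0, 221.0], [202.0, 196.0]]
0.022 [[306.0, 199.0], [328.0, 199.0], [304.0, 226.0], [200.0, 199.0]]
0.01 [[309.0, 205.0], [333.0, 205.0], [307.0, 233.0], [197.0, 205.0]]
0 [[312.0, 211.0], [337.0, 211.0], [310.0, 240.0], [194.0, 211.0]]
-0.01 [[315.0, 217.0], [342.0, 217.0], [313.0, 248.0], [190.0, 217.0]]
-0.02 [[319.0, 224.0], [347.0, 224.0], [317.0, 257.0], [186.0, 224.0]]
[0.579  0.1559 0.0425]
0.022 [[253.0, 199.0], [253.0, 226.0]]
0 [[253.0, 211.0], [253.0, 240.0]]
-0.02 [[253.0, 224.0], [253.0, 257.0]]
```

View pics/v6.png

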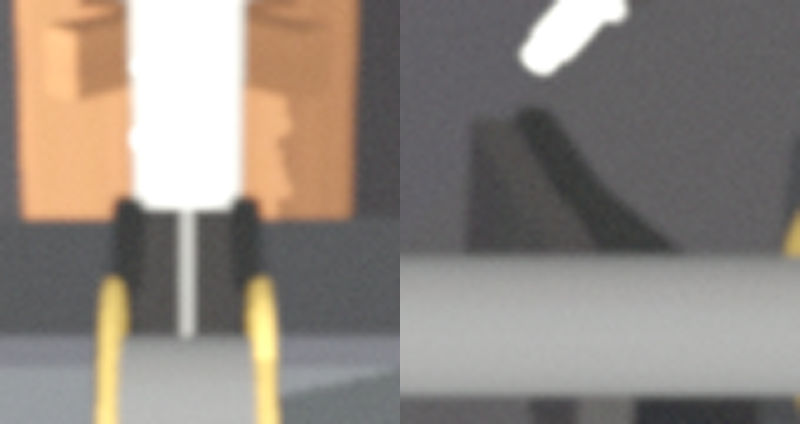

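The close view shows the fingertips at row ~211, which projects to tool z ≈ -0.002. The documented +0.022 would put them at row 199. The real tips are therefore about 25 mm short of where the frame says, which explains the knob slip (it was held by the cap only) and the barrel squeezing out. From here the commanded TCP height is the wanted grasp height minus 22 mm.

{"name": "move_arm", "arguments": {
  "deltas": [
    {"linear": [0,0,0],"turn": [0,0,0],"claw": 0.5},
    {"linear": [0,0,0],"turn": [0,0,0],"claw": 0.4},
    {"linear": [0,0,0],"turn": [0,0,0],"claw": 0.4},
    {"linear": [0,0,0],"turn": [0,0,0],"claw": 0.4},
    {"linear": [0,0,0],"turn": [0,0,0],"claw": 0.4},
    {"linear": [0,0,0.2],"turn": [0,0,0],"claw": 0.4},
    {"linear": [0,0,0.2],"turn": [0,0,0],"claw": 0.4},
    {"linear": [0,0,0.2],"turn": [0,0,0],"claw": 0.4},
    {"linear": [0,0,0.2],"turn": [0,0,0],"claw": 0.4},
    {"linear": [0,0,0.2],"turn": [0,0,0],"claw": 0.4},
    {"linear": [0,0,0],"turn": [0,0,0],"claw": 0.6},
    {"linear": [0,0,0],"turn": [0,0,0],"claw": 0.7}
  ]
}}

```text
time: 13.87
position: [0.5784, 0.1559, 0.0118]
tool_rot: [3.111, -0.433, -0.002]
ft_force: [0.6, 0.1, -0.5]
grip_width: 0.516
```

{"name": "move_arm", "arguments": {
  "deltas": [
    {"linear": [0,0,0],"turn": [0,0,0],"claw": 0.8},
    {"linear": [0,0,0],"turn": [0,0,0],"claw": 1},
    {"linear": [0,0,0],"turn": [0,0,0],"claw": 1},
    {"linear": [0,0,0],"turn": [0,0,0],"claw": 1},
    {"linear": [0,0,0],"turn": [0,0,0],"claw": 1},
    {"linear": [0,0,0],"turn": [0,0,0],"claw": 1}
  ]
}}

```text
time: 14.37
position: [0.579, 0.1559, 0.0126]
tool_rot: [3.111, -0.434, 0.001]
ft_force: [0.4, 0.2, 0.8]
grip_width: 0.159
```

{"name": "move_arm", "arguments": {
  "deltas": [
    {"linear": [0,0,0],"turn": [0,0,0],"claw": 1},
    {"linear": [0,0,-0.2],"turn": [0,0,0],"claw": 1},
    {"linear": [0,0,-0.5],"turn": [0,0,0],"claw": 1},
    {"linear": [0,0,-0.8],"turn": [0,0,0],"claw": 1},
    {"linear": [0,0,-0.8],"turn": [0,0,0],"claw": 1},
    {"linear": [0,0,-0.8],"turn": [0,0,0],"claw": 1},
    {"linear": [0,0,-0.8],"turn": [0,0,0],"claw": 1},
    {"linear": [0,0,-0.3],"turn": [0,0,-0.6],"claw": 1},
    {"linear": [0,0,0],"turn": [0,0,-0.6],"claw": 1},
    {"linear": [0,0,0],"turn": [0,0,-0.6],"claw": 1},
    {"linear": [0,0,0],"turn": [0,0,-0.65],"claw": 1},
    {"linear": [0,0,0],"turn": [0,0,0],"claw": 1},
    {"linear": [0,0,0],"turn": [0,0,0],"claw": 1}
  ],
  "grip_force": 10
}}

```text
time: 15.45
position: [0.579, 0.1561, 0.1394]
tool_rot: [-3.137, 0.168, -0.001]
ft_force: [0.2, -0.3, -0.6]
grip_width: 0.156
```

```bash
python3 - <<'E'
from h import *
s,d=wrist(); st(); T=d["tool_from_camera"]; im=d["image"]; np.savez("pics/w7.npz",**d)
m=im[:,:,2]>115
for r in range(60,215,3):
    c=np.where(m[r,200:310])[0]+200
    if len(c): print(r,c.min(),c.max(),len(c),end=" | ")
print()
for x in (.0375,.0425,.065,.073): print(x,proj([[x,0,-.022],[x,.011,-.022],[x,-.011,-.022],[x,0,-.029]],d,T).round(1).tolist())
c0=np.array([.5181,-.1743]); a=np.radians(-6.0); E=np.array([[np.cos(a),np.sin(a)],[-np.sin(a),np.cos(a)]])
go([*(c0+np.array([.0045,0])@E),.13],-96)
E
```

```text
15.5 [0.579  0.156  0.1391] [[0.994, -0.107, 0.001], [-0.107, -0.994, -0.0], [0.001, 0.0, -1.0]] [-0.2   0.03  0.25] 0.156
105 242 266 25 | 108 242 266 25 | 111 242 266 25 | 114 242 266 25 | 117 242 266 25 | 120 239 266 28 | 123 238 270 33 | 126 237 270 34 | 129 237 286 50 | 132 237 286 50 | 135 237 285 49 | 138 236 284 49 | 141 236 284 49 | 144 236 283 44 | 147 235 281 37 | 150 235 269 35 | 153 234 272 39 | 156 234 275 42 | 159 233 280 43 | 162 233 280 44 | 165 232 279 48 | 168 231 278 48 | 171 231 278 48 | 174 230 278 49 | 177 230 277 48 | 180 230 277 48 | 183 229 275 47 | 186 229 275 47 | 189 228 274 47 | 192 228 273 46 | 195 228 273 46 | 198 227 272 46 | 201 227 272 46 | 204 226 271 42 | 207 226 269 38 | 210 225 269 39 | 213 225 269 32 | 
0.0375 [[252.8, 173.3], [275.0, 173.3], [230.7, 173.3], [252.8, 176.7]]
0.0425 [[252.8, 163.4], [275.2, 163.4], [230.4, 163.4], [252.8, 166.3]]
0.065 [[252.8, 116.4], [276.1, 116.4], [229.4, 116.4], [252.7, 117.2]]
0.073 [[252.8, 98.8], [276.5, 98.8], [229.1, 98.8], [252.7, 98.6]]
theta -96.14 turn units -0.03 shift units [-0.72 11.16  0.3 ] mm [-21.5 334.8   9.1]
```

{"name": "move_arm", "arguments": {
  "deltas": [
    {"linear": [-0.055,0.6,0],"turn": [0,0,0],"claw": 1},
    {"linear": [-0.055,0.96,0],"turn": [0,0,0],"claw": 1},
    {"linear": [-0.055,0.96,0],"turn": [0,0,0],"claw": 1},
    {"linear": [-0.055,0.96,0],"turn": [0,0,0],"claw": 1},
    {"linear": [-0.055,0.96,0],"turn": [0,0,0],"claw": 1},
    {"linear": [-0.055,0.96,0],"turn": [0,0,0],"claw": 1},
    {"linear": [-0.055,0.96,0],"turn": [0,0,0],"claw": 1},
    {"linear": [-0.055,0.96,0],"turn": [0,0,0],"claw": 1},
    {"linear": [-0.055,0.96,0],"turn": [0,0,0],"claw": 1},
    {"linear": [-0.055,0.96,0],"turn": [0,0,0],"claw": 1},
    {"linear": [-0.055,0.96,0],"turn": [0,0,0],"claw": 1},
    {"linear": [-0.055,0.96,0],"turn": [0,0,0],"claw": 1},
    {"linear": [0,0,0.5],"turn": [0,0,0],"claw": 1},
    {"linear": [0,0,0.5],"turn": [0,0,0],"claw": 1},
    {"linear": [0,0,0.3],"turn": [0,0,0],"claw": 1},
    {"linear": [0,0,0],"turn": [0,0,0],"claw": 1},
    {"linear": [0,0,0],"turn": [0,0,0],"claw": 1},
    {"linear": [0,0,0],"turn": [0,0,0],"claw": 1}
  ]
}}

```text
time: 17.0
position: [0.5245, -0.1744, 0.1003]
tool_rot: [3.137, -0.165, 0.002]
ft_force: [-0.0, 0.0, -0.7]
grip_width: 0.154
```

```bash
python3 - <<'E'
from h import *
s,d=wrist(); st(); im=d["image"]; np.savez("pics/w8.npz",**d)
sd=cams.get_image("side"); np.savez("pics/s8.npz",**sd)
cv2.imwrite("pics/v8.png",np.hstack([cv2.resize(im[60:230,170:340,::-1],(560,560),interpolation=cv2.INTER_CUBIC)]))
c0=np.array([.5181,-.1743]); a=np.radians(-6.0); E=np.array([[np.cos(a),np.sin(a)],[-np.sin(a),np.cos(a)]])
print("tcp in cradle",(s["position"][:2]-c0)@E.T*1e3)
g=lambda p:proj(np.c_[c0+np.array(p)[:,:2]/1e3@E,np.array(p)[:,2]/1e3],d).round(1).tolist()
for x in (31,41,48,58): print(x,g([(x,16,46),(x,-16,46)]))
E
```

```text
17.05 [ 0.5246 -0.1745  0.1004] [[0.994, -0.105, 0.001], [-0.105, -0.994, -0.001], [0.001, 0.001, -1.0]] [-0.5   0.05 -0.78] 0.155
tcp in cradle [6.37244754 0.59617562]
31 [[232.9, 166.6], [275.2, 166.6]]
41 [[232.6, 153.5], [275.4, 153.5]]
48 [[232.4, 144.1], [275.6, 144.1]]
58 [[232.1, 130.5], [275.9, 130.5]]
```

View pics/v8.png

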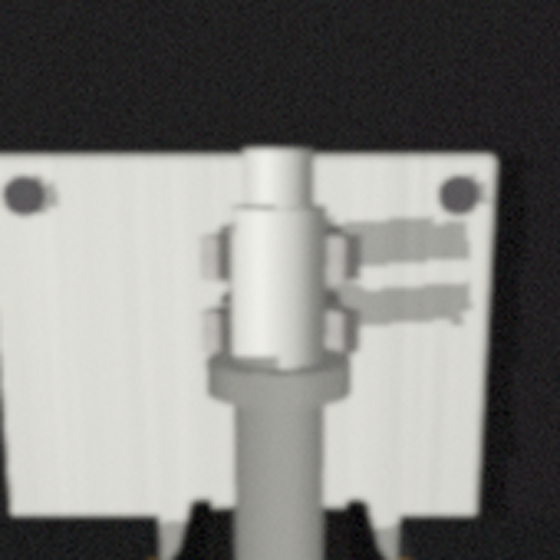

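Looking down, slot-block edges are at rows 130/145 and 153/167, an exact fit to slot x = 44.5 mm. The held collar spans rows 168–180, i.e. tool x ≈ 37 mm, so +0.9 mm is needed. Lateral is centred (column ~254.5). Descending.

{"name": "move_arm", "arguments": {
  "deltas": [
    {"linear": [0.03,0,0.3],"turn": [0,0,0],"claw": 1},
    {"linear": [0,0,0.5],"turn": [0,0,0],"claw": 1},
    {"linear": [0,0,0.5],"turn": [0,0,0],"claw": 1},
    {"linear": [0,0,0.5],"turn": [0,0,0],"claw": 1},
    {"linear": [0,0,0.3],"turn": [0,0,0],"claw": 1},
    {"linear": [0,0,0.2],"turn": [0,0,0],"claw": 1},
    {"linear": [0,0,0.1],"turn": [0,0,0],"claw": 1},
    {"linear": [0,0,0],"turn": [0,0,0],"claw": 1},
    {"linear": [0,0,0],"turn": [0,0,0],"claw": 1},
    {"linear": [0,0,0],"turn": [0,0,0],"claw": 1}
  ],
  "grip_force": 8
}}

```text
time: 17.93
position: [0.5254, -0.1752, 0.0282]
tool_rot: [3.137, -0.166, 0.002]
ft_force: [-0.3, -1.0, -0.5]
grip_width: 0.153
```

{"name": "move_arm", "arguments": {
  "deltas": [
    {"linear": [0,0,0.04],"turn": [0,0,0],"claw": 1},
    {"linear": [0,0,0.03],"turn": [0,0,0],"claw": 1},
    {"linear": [0,0,0],"turn": [0,0,0],"claw": 1},
    {"linear": [0,0,0],"turn": [0,0,0],"claw": 1}
  ]
}}

```text
time: 18.27
position: [0.5247, -0.1751, 0.0254]
tool_rot: [3.137, -0.167, 0.0]
ft_force: [-0.4, 0.2, -1.0]
grip_width: 0.151
```

{"name": "move_arm", "arguments": {
  "deltas": [
    {"linear": [0,0,0.04],"turn": [0,0,0],"claw": 1},
    {"linear": [0,0,0],"turn": [0,0,0],"claw": 1},
    {"linear": [0,0,0],"turn": [0,0,0],"claw": 1}
  ]
}}

```text
time: 18.52
position: [0.5246, -0.175, 0.0241]
tool_rot: [3.137, -0.166, -0.0]
ft_force: [-0.5, -0.6, 0.7]
grip_width: 0.159
```

{"name": "move_arm", "arguments": {
  "deltas": [
    {"linear": [0,0,0.03],"turn": [0,0,0],"claw": 1},
    {"linear": [0,0,0],"turn": [0,0,0],"claw": 1},
    {"linear": [0,0,0],"turn": [0,0,0],"claw": 1}
  ]
}}

```text
time: 18.77
position: [0.5246, -0.175, 0.0232]
tool_rot: [3.137, -0.166, -0.0]
ft_force: [-0.5, 0.8, 0.1]
grip_width: 0.156
```

{"name": "move_arm", "arguments": {
  "deltas": [
    {"linear": [0,0,0.03],"turn": [0,0,0],"claw": 1},
    {"linear": [0,0,0],"turn": [0,0,0],"claw": 1},
    {"linear": [0,0,0],"turn": [0,0,0],"claw": 1}
  ]
}}

```text
time: 19.02
position: [0.5246, -0.175, 0.0223]
tool_rot: [-3.137, 0.166, 0.0]
ft_force: [-0.9, -0.6, -0.6]
grip_width: 0.155
```

{"name": "move_arm", "arguments": {
  "deltas": [
    {"linear": [0,0,0.03],"turn": [0,0,0],"claw": 1},
    {"linear": [0,0,0],"turn": [0,0,0],"claw": 1},
    {"linear": [0,0,0],"turn": [0,0,0],"claw": 1}
  ]
}}

```text
time: 19.27
position: [0.5246, -0.175, 0.0214]
tool_rot: [3.137, -0.166, -0.0]
ft_force: [0.1, -0.0, 0.7]
grip_width: 0.158
```

{"name": "move_arm", "arguments": {
  "deltas": [
    {"linear": [0,0,0.02],"turn": [0,0,0],"claw": 1},
    {"linear": [0,0,0],"turn": [0,0,0],"claw": 1},
    {"linear": [0,0,0],"turn": [0,0,0],"claw": 1}
  ]
}}

```text
time: 19.52
position: [0.5247, -0.175, 0.0209]
tool_rot: [3.137, -0.166, 0.0]
ft_force: [-0.5, -0.1, -0.3]
grip_width: 0.157
```

```bash
python3 - <<'E'
from h import *
s,d=wrist(); st(); im=d["image"]; np.savez("pics/w9.npz",**d)
sd=cams.get_image("side"); np.savez("pics/s9.npz",**sd)
f=lambda im,x,y,w,h:cv2.resize(im[y:y+h,x:x+w,::-1],(400,400),interpolation=cv2.INTER_CUBIC)
cv2.imwrite("pics/v9.png",np.hstack([f(im,185,90,140,140),f(sd["image"],290,130,100,100)]))
E
```

```text
19.57 [ 0.5247 -0.175   0.0209] [[0.994, -0.106, 0.0], [-0.106, -0.994, -0.0], [0.0, 0.0, -1.0]] [ 0.16  0.02 -0.11] 0.157
```

View pics/v9.png

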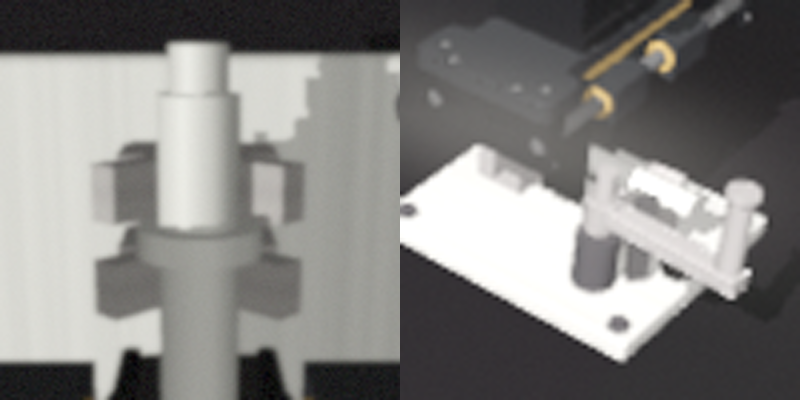

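All 12 views are used. In the last one the collar sits between the two supports (crop rows 228–268), the barrel hasn't shifted or pitched in the grip, and there's no force yet. I'll feel for the bottom.

{"name": "move_arm", "arguments": {
  "deltas": [
    {"linear": [0,0,0.02],"turn": [0,0,0],"claw": 1},
    {"linear": [0,0,0],"turn": [0,0,0],"claw": 1},
    {"linear": [0,0,0],"turn": [0,0,0],"claw": 1}
  ]
}}

```text
time: 19.87
position: [0.5248, -0.1749, 0.0206]
tool_rot: [3.137, -0.166, 0.0]
ft_force: [-1.0, 1.1, 4.4]
grip_width: 0.157
```

{"name": "move_arm", "arguments": {
  "deltas": [
    {"linear": [0,0,0.02],"turn": [0,0,0],"claw": 1},
    {"linear": [0,0,0],"turn": [0,0,0],"claw": 1},
    {"linear": [0,0,0],"turn": [0,0,0],"claw": 1}
  ]
}}

```text
time: 20.12
position: [0.5248, -0.1749, 0.0205]
tool_rot: [3.137, -0.166, -0.0]
ft_force: [-3.7, 1.4, 8.6]
grip_width: 0.159
```

Contact at TCP 20.6 mm, exactly the seated height (axis 42 mm). Relieve the force and release.

{"name": "move_arm", "arguments": {
  "deltas": [
    {"linear": [0,0,-0.03],"turn": [0,0,0],"claw": 1},
    {"linear": [0,0,0],"turn": [0,0,0],"claw": 1},
    {"linear": [0,0,0],"turn": [0,0,0],"claw": 0.8},
    {"linear": [0,0,0],"turn": [0,0,0],"claw": 0.7},
    {"linear": [0,0,0],"turn": [0,0,0],"claw": 0.6},
    {"linear": [0,0,0],"turn": [0,0,0],"claw": 0.5},
    {"linear": [0,0,0],"turn": [0,0,0],"claw": 0.5},
    {"linear": [0,0,0],"turn": [0,0,0],"claw": 0.5}
  ]
}}

```text
time: 20.78
position: [0.5246, -0.175, 0.0204]
tool_rot: [3.137, -0.167, -0.0]
ft_force: [0.3, 0.4, 0.3]
grip_width: 0.465
```

{"name": "move_arm", "arguments": {
  "deltas": [
    {"linear": [0,0,-0.3],"turn": [0,0,0],"claw": 0.5},
    {"linear": [0,0,-0.8],"turn": [0,0,0],"claw": 0.5},
    {"linear": [0,0,-0.9],"turn": [0,0,0],"claw": 0.5},
    {"linear": [0,0,-0.9],"turn": [0,0,0],"claw": 0.5},
    {"linear": [0,0,-0.9],"turn": [0,0,0],"claw": 0.5},
    {"linear": [0,0,-0.9],"turn": [0,0,-0.9],"claw": 0.4},
    {"linear": [0,0,0],"turn": [0,0,-0.9],"claw": 0.4},
    {"linear": [0,0,0],"turn": [0,0,-0.9],"claw": 0.4},
    {"linear": [0,0,0],"turn": [0,0,-0.9],"claw": 0.4},
    {"linear": [0,0,0],"turn": [0,0,-0.9],"claw": 0.4},
    {"linear": [0,0,0],"turn": [0,0,-0.9],"claw": 0.4},
    {"linear": [0,0,0],"turn": [0,0,-0.9],"claw": 0.4},
    {"linear": [0,0,0],"turn": [0,0,-0.9],"claw": 0.4},
    {"linear": [0,0,0],"turn": [0,0,-0.9],"claw": 0.4},
    {"linear": [0,0,0],"turn": [0,0,-0.9],"claw": 0.4},
    {"linear": [0,0,0],"turn": [0,0,-0.9],"claw": 0.4},
    {"linear": [0,0,0],"turn": [0,0,-0.9],"claw": 0.4},
    {"linear": [0,0,0],"turn": [0,0,-0.45],"claw": 0.4},
    {"linear": [0,0,0],"turn": [0,0,0],"claw": 0.4}
  ]
}}

```text
time: 22.37
position: [0.5247, -0.1749, 0.1621]
tool_rot: [2.961, 1.048, 0.0]
ft_force: [0.4, 0.0, -0.5]
grip_width: 0.601
```

```bash
python3 - <<'E'
from h import *
s,d=wrist(); st(); np.savez("pics/w10.npz",**d); t=cams.get_image("top"); np.savez("pics/t10.npz",**t)
go([.418,-.114,.16],-51)
E
```

```text
22.42 [ 0.5248 -0.175   0.1621] [[0.778, 0.628, 0.0], [0.628, -0.778, -0.0], [0.0, 0.001, -1.0]] [ 0.22  0.07 -0.43] 0.599
theta -51.13 turn units -0.03 shift units [-1.49 -3.82  0.07] mm [ -44.6 -114.6    2. ]
```

{"name": "move_arm", "arguments": {
  "deltas": [
    {"linear": [-0.37,-0.95,0],"turn": [0,0,0],"claw": 0.4},
    {"linear": [-0.37,-0.95,0],"turn": [0,0,0],"claw": 0.4},
    {"linear": [-0.37,-0.96,0],"turn": [0,0,0],"claw": 0.4},
    {"linear": [-0.37,-0.96,0],"turn": [0,0,0],"claw": 0.4},
    {"linear": [0,0,0],"turn": [0,0,0],"claw": 0.4},
    {"linear": [0,0,0],"turn": [0,0,0],"claw": 0.4},
    {"linear": [0,0,0],"turn": [0,0,0],"claw": 0.4}
  ]
}}

```text
time: 23.05
position: [0.4188, -0.1144, 0.1622]
tool_rot: [2.96, 1.045, 0.001]
ft_force: [0.2, -1.8, 0.5]
grip_width: 0.598
```

```bash
python3 - <<'E'
from h import *
s,d=wrist(); st(); im=d["image"]; T=d["tool_from_camera"]
go([.4178,-.114,.068],-51.1)
print("pred cap",proj([.4178,-.114,.105],d).round(0))
g=im[:,:,1].astype(int)
# cap blob near the prediction
u,v=proj([.4178,-.114,.105],d)[0].round().astype(int); p=g[max(0,v-30):v+30,max(0,u-30):u+30]
print(p[::4,::4])
E
```

```text
23.1 [ 0.419  -0.1142  0.162 ] [[0.778, 0.628, 0.001], [0.628, -0.778, -0.0], [0.001, 0.001, -1.0]] [ 0.42  0.11 -0.27] 0.599
theta -51.1 turn units 0.0 shift units [-0.03 -0.03  3.13] mm [-0.8 -0.9 94. ]
pred cap [[253. 197.]]
[[ 19  27  31  31  30  32  30  26  37 136 180 182 179 179 160]
 [ 20  31  30  29  27  29  35  43 148 180 182 180 178 141  33]
 [ 15  31  30  31  31  30  60 158 175 181 179 177 114  29  30]
 [ 22  35  34  26  28  81 153 141 117 163 176  81  31  31  34]
 [ 27  33  25  27  28 133 154 141 118  96  55  28  30  28  32]
 [ 31  29  28  33  37  35 140 156 141  79  28  31  33  25  35]
 [ 24  30  32  33  34  82 177 175 173 168  46  30  31  29  29]
 [ 29  31  31  34  29 133 176 177 174 172  95  26  29  28  25]
 [ 39  29  32  34  32 120 175 175 176 171  78  26  33  34  30]
 [ 25  20  28  31  31  40 155 176 174 139  26  33  31  26  27]
 [ 33  32  26  31  27  27  37  48  44  25  32  28  35  32  28]
 [ 33  32  28  29  28  29  33  38  29  29  30  34  27  28  27]
 [ 33  31  25  31  31  36  27  34  30  33  27  31  29  30  29]
 [ 23  29  36  25  29  29  29  35  23  28  31  31  32  32  27]
 [ 27  29  36  34  30  28  31  26  32  29  27  29  32  31  35]]
```

The cap is right where predicted. Descending.

{"name": "move_arm", "arguments": {
  "deltas": [
    {"linear": [-0.02,-0.02,0.8],"turn": [0,0,0],"claw": 0.4},
    {"linear": [0,0,0.8],"turn": [0,0,0],"claw": 0.4},
    {"linear": [0,0,0.7],"turn": [0,0,0],"claw": 0.4},
    {"linear": [0,0,0.5],"turn": [0,0,0],"claw": 0.4},
    {"linear": [0,0,0.3],"turn": [0,0,0],"claw": 0.5},
    {"linear": [0,0,0],"turn": [0,0,0],"claw": 0.6},
    {"linear": [0,0,0],"turn": [0,0,0],"claw": 0.75},
    {"linear": [0,0,0],"turn": [0,0,0],"claw": 1},
    {"linear": [0,0,0],"turn": [0,0,0],"claw": 1},
    {"linear": [0,0,0],"turn": [0,0,0],"claw": 1},
    {"linear": [0,0,0],"turn": [0,0,0],"claw": 1},
    {"linear": [0,0,0],"turn": [0,0,0],"claw": 1}
  ],
  "grip_force": 10
}}

```text
time: 24.1
position: [0.4175, -0.1139, 0.069]
tool_rot: [2.961, 1.046, 0.0]
ft_force: [-0.0, -0.3, 1.4]
grip_width: 0.151
```

{"name": "move_arm", "arguments": {
  "deltas": [
    {"linear": [0,0,0],"turn": [0,0,0],"claw": 1},
    {"linear": [0,0,0],"turn": [0,0,0],"claw": 1},
    {"linear": [0,0,0],"turn": [0,0,0],"claw": 1}
  ],
  "grip_force": 40
}}

```text
time: 24.35
position: [0.4176, -0.1139, 0.0688]
tool_rot: [2.961, 1.046, 0.0]
ft_force: [-1.1, 0.5, 2.4]
grip_width: 0.132
```

{"name": "move_arm", "arguments": {
  "deltas": [
    {"linear": [0,0,-0.15],"turn": [0,0,0],"claw": 1},
    {"linear": [0,0,-0.2],"turn": [0,0,0],"claw": 1},
    {"linear": [0,0,-0.2],"turn": [0,0,0],"claw": 1},
    {"linear": [0,0,-0.2],"turn": [0,0,0],"claw": 1},
    {"linear": [0,0,0],"turn": [0,0,0],"claw": 1},
    {"linear": [0,0,0],"turn": [0,0,0],"claw": 1},
    {"linear": [0,0,0],"turn": [0,0,0],"claw": 1}
  ]
}}

```text
time: 24.93
position: [0.4178, -0.1137, 0.0908]
tool_rot: [2.961, 1.047, 0.002]
ft_force: [5.5, -1.5, -7.7]
grip_width: 0.13
```

```bash
cat > swing.py <<'E'
from h import *
import sys
s=st(); c0=np.array([.5181,-.1743]); a=np.radians(-6.0); E=np.array([[np.cos(a),np.sin(a)],[-np.sin(a),np.cos(a)]])
post=c0+np.array([-.036,.045])@E; M=R.from_rotvec(s["tool_rot"]).as_matrix()
v=s["position"][:2]-post; print("post",post,"r",np.hypot(*v)); g0=np.arctan2(v[1],v[0])%(2*np.pi); end=(a-np.pi/2)%(2*np.pi); print("cradle ang",np.degrees(g0-a))
n=int(sys.argv[1]); prev=s["position"][:2]; r0=np.hypot(*v)
for k,g in enumerate(np.linspace(g0,end,n+1)[1:]):
    r=r0+(.070-r0)*(k+1)/n; q=post+r*np.array([np.cos(g),np.sin(g)]); print((np.append(q-prev,0)@M/.03).round(2)[:2].tolist(),q.round(4)); prev=q
E
python3 swing.py 16
```

```text
24.93 [ 0.4178 -0.1137  0.0908] [[0.778, 0.628, 0.002], [0.628, -0.778, -0.0], [0.001, 0.001, -1.0]] [ 5.54 -1.49 -7.67] 0.13
post [ 0.48700099 -0.12578349] r 0.0702071309221208
cradle ang 176.09644589645
[-0.17, 0.17] [ 0.417  -0.1208]
[-0.15, 0.18] [ 0.4169 -0.128 ]
[-0.13, 0.2] [ 0.4175 -0.1352]
[-0.11, 0.21] [ 0.4188 -0.1422]
[-0.09, 0.22] [ 0.4209 -0.1491]
[-0.07, 0.23] [ 0.4236 -0.1558]
[-0.04, 0.24] [ 0.427  -0.1621]
[-0.02, 0.24] [ 0.431 -0.168]
[0.0, 0.24] [ 0.4357 -0.1735]
[0.03, 0.24] [ 0.4408 -0.1785]
[0.05, 0.23] [ 0.4465 -0.1829]
[0.08, 0.23] [ 0.4525 -0.1868]
[0.1, 0.22] [ 0.459 -0.19 ]
[0.12, 0.21] [ 0.4657 -0.1925]
[0.14, 0.19] [ 0.4726 -0.1943]
[0.16, 0.18] [ 0.4797 -0.1954]
```

{"name": "move_arm", "arguments": {
  "deltas": [
    {"linear": [-0.17,0.17,0],"turn": [0,0,0],"claw": 1},
    {"linear": [-0.15,0.18,0],"turn": [0,0,0],"claw": 1},
    {"linear": [-0.13,0.2,0],"turn": [0,0,0],"claw": 1},
    {"linear": [-0.11,0.21,0],"turn": [0,0,0],"claw": 1},
    {"linear": [-0.09,0.22,0],"turn": [0,0,0],"claw": 1},
    {"linear": [-0.07,0.23,0],"turn": [0,0,0],"claw": 1},
    {"linear": [-0.04,0.24,0],"turn": [0,0,0],"claw": 1},
    {"linear": [-0.02,0.24,0],"turn": [0,0,0],"claw": 1},
    {"linear": [0,0,0],"turn": [0,0,0],"claw": 1},
    {"linear": [0,0,0],"turn": [0,0,0],"claw": 1}
  ]
}}

```text
time: 25.77
position: [0.4265, -0.1674, 0.0887]
tool_rot: [-2.957, -1.045, 0.012]
ft_force: [-5.5, 0.1, -8.3]
grip_width: 0.132
```

```bash
python3 swing.py 8
```

```text
25.77 [ 0.4265 -0.1674  0.0887] [[0.778, 0.628, -0.009], [0.628, -0.778, 0.003], [-0.006, -0.008, -1.0]] [-5.48  0.07 -8.3 ] 0.132
post [ 0.48700099 -0.12578349] r 0.07345366910185076
cradle ang 220.49317847194874
[0.01, 0.26] [ 0.4316 -0.1734]
[0.04, 0.26] [ 0.4374 -0.1788]
[0.06, 0.25] [ 0.4436 -0.1835]
[0.09, 0.24] [ 0.4503 -0.1874]
[0.12, 0.23] [ 0.4574 -0.1906]
[0.14, 0.22] [ 0.4647 -0.193 ]
[0.16, 0.2] [ 0.4721 -0.1946]
[0.18, 0.18] [ 0.4797 -0.1954]
```

{"name": "move_arm", "arguments": {
  "deltas": [
    {"linear": [0,0.24,0],"turn": [0,0,0],"claw": 1},
    {"linear": [0.03,0.24,0],"turn": [0,0,0],"claw": 1},
    {"linear": [0.05,0.23,0],"turn": [0,0,0],"claw": 1},
    {"linear": [0.08,0.23,0],"turn": [0,0,0],"claw": 1},
    {"linear": [0.1,0.22,0],"turn": [0,0,0],"claw": 1},
    {"linear": [0.12,0.21,0],"turn": [0,0,0],"claw": 1},
    {"linear": [0,0,0],"turn": [0,0,0],"claw": 1},
    {"linear": [0,0,0],"turn": [0,0,0],"claw": 1}
  ]
}}

```text
time: 26.43
position: [0.4617, -0.1946, 0.0891]
tool_rot: [-2.961, -1.044, 0.012]
ft_force: [-6.1, -3.4, -7.6]
grip_width: 0.131
```

```bash
python3 swing.py 2; python3 - <<'E'
from h import *
print(ctrl.get_state()["joint_positions"])
E
```

```text
26.43 [ 0.4617 -0.1946  0.0891] [[0.779, 0.627, -0.008], [0.627, -0.779, -0.001], [-0.007, -0.004, -1.0]] [-6.05 -3.38 -7.61] 0.131
post [ 0.48700099 -0.12578349] r 0.07333967653491998
cradle ang 255.78320554406287
[0.22, 0.22] [ 0.4707 -0.1956]
[0.24, 0.18] [ 0.4797 -0.1954]
[ 1.20091761  0.22345098 -0.93404873  1.93836999  0.20636928  1.08511638
 -0.71235865]
```

{"name": "move_arm", "arguments": {
  "deltas": [
    {"linear": [0.15,0.24,0],"turn": [0,0,0],"claw": 1},
    {"linear": [0.17,0.21,0],"turn": [0,0,0],"claw": 1},
    {"linear": [0,0,0],"turn": [0,0,0],"claw": 1},
    {"linear": [0,0,0],"turn": [0,0,0],"claw": 1},
    {"linear": [0,0,0],"turn": [0,0,0],"claw": 1}
  ]
}}

```text
time: 26.85
position: [0.4768, -0.1985, 0.0888]
tool_rot: [-2.96, -1.043, 0.014]
ft_force: [-6.9, -1.7, -7.1]
grip_width: 0.131
```

```bash
python3 - <<'E'
from h import *
s,d=wrist(); st(); t=cams.get_image("top"); sd=cams.get_image("side"); np.savez("pics/w11.npz",**d); np.savez("pics/t11.npz",**t); np.savez("pics/s11.npz",**sd)
# bar arm edges as seen by the wrist cam: expected centre line points at arm top z=.061+lift(.020)
c0=np.array([.5181,-.1743]); a=np.radians(-6.0); E=np.array([[np.cos(a),np.sin(a)],[-np.sin(a),np.cos(a)]])
for y in (45,30,10,0,-10): print(y,proj([*(c0+np.array([-.036,y/1e3])@E),.081],d).round(1).tolist(), proj([*(c0+np.array([-.036,y/1e3])@E),.081],dict(t)).round(1).tolist())
E
```

```text
26.9 [ 0.4768 -0.1985  0.0889] [[0.779, 0.627, -0.009], [0.627, -0.779, -0.0], [-0.007, -0.006, -1.0]] [-7.1  -1.73 -7.93] 0.133
45 [[167.4, 133.9]] [[327.3, 238.5]]
30 [[186.9, 152.0]] [[333.9, 239.0]]
10 [[212.0, 175.4]] [[342.8, 239.7]]
0 [[224.1, 186.6]] [[347.3, 240.0]]
-10 [[236.0, 197.7]] [[351.7, 240.4]]
```

```bash
python3 - <<'E'
from h import *
d=dict(np.load("pics/w11.npz")); g=d["image"][:,:,1].astype(np.float32); d0=dict(np.load("pics/w1.npz"))
c0=np.array([.5181,-.1743]); a=np.radians(-6.0); E=np.array([[np.cos(a),np.sin(a)],[-np.sin(a),np.cos(a)]])
print("x  ",list(range(-54,-17,2)))
for y in (34,28,22,16,10):
    xs=np.arange(-54,-17,2); P=np.c_[c0+np.c_[xs,np.full(len(xs),y)]/1e3@E,np.full(len(xs),.082)]
    uv=proj(P,d).astype(np.float32); print(y,cv2.remap(g,uv[:,0].copy(),uv[:,1].copy(),1).ravel().astype(int).tolist())
s=ctrl.get_state(); print(np.round((s["position"][:2]-c0)@E.T*1e3,1))
E
```

```text
x   [-54, -52, -50, -48, -46, -44, -42, -40, -38, -36, -34, -32, -30, -28, -26, -24, -22, -20, -18]
34 [26, 27, 62, 203, 210, 204, 192, 155, 162, 127, 125, 139, 161, 86, 59, 61, 83, 52, 33]
28 [33, 30, 55, 125, 94, 92, 91, 160, 175, 178, 177, 177, 165, 100, 154, 153, 156, 155, 155]
22 [27, 29, 64, 204, 212, 211, 210, 179, 176, 178, 178, 175, 165, 97, 153, 156, 155, 158, 157]
16 [26, 29, 63, 202, 209, 210, 209, 174, 174, 177, 176, 175, 166, 93, 113, 114, 111, 112, 115]
10 [25, 27, 62, 202, 209, 209, 209, 178, 174, 176, 176, 175, 168, 90, 105, 106, 105, 120, 119]
[-38.5 -28.4]
```

The bar's edges lie at cradle x ≈ -41 and -29.5 all along its arm, so it is square to about 0.3°. I'll relieve the side load a little and lower most of the way.

{"name": "move_arm", "arguments": {
  "deltas": [
    {"linear": [-0.06,-0.05,0],"turn": [0,0,0],"claw": 1},
    {"linear": [0,0,0.1],"turn": [0,0,0],"claw": 1},
    {"linear": [0,0,0.1],"turn": [0,0,0],"claw": 1},
    {"linear": [0,0,0.1],"turn": [0,0,0],"claw": 1},
    {"linear": [0,0,0.08],"turn": [0,0,0],"claw": 1},
    {"linear": [0,0,0],"turn": [0,0,0],"claw": 1},
    {"linear": [0,0,0],"turn": [0,0,0],"claw": 1},
    {"linear": [0,0,0],"turn": [0,0,0],"claw": 1}
  ]
}}

```text
time: 27.67
position: [0.4764, -0.1985, 0.0785]
tool_rot: [-2.962, -1.044, 0.008]
ft_force: [-5.5, -2.6, -6.3]
grip_width: 0.128
```

```bash
cat > edge.py <<'E'
from h import *
s,d=wrist(); st(); g=d["image"][:,:,1].astype(np.float32); z=s["position"][2]-.0688+.061
c0=np.array([.5181,-.1743]); a=np.radians(-6.0); E=np.array([[np.cos(a),np.sin(a)],[-np.sin(a),np.cos(a)]])
xs=np.arange(-54,-17,2)
for y in (28,22,16,10):
    P=np.c_[c0+np.c_[xs,np.full(len(xs),y)]/1e3@E,np.full(len(xs),z)]
    uv=proj(P,d).astype(np.float32); print(y,cv2.remap(g,uv[:,0].copy(),uv[:,1].copy(),1).ravel().astype(int).tolist())
E
python3 edge.py
```

```text
27.72 [ 0.4764 -0.1985  0.0785] [[0.779, 0.627, -0.005], [0.627, -0.779, -0.001], [-0.005, -0.002, -1.0]] [-5.88 -2.82 -6.28] 0.125
28 [33, 94, 94, 94, 89, 52, 56, 169, 176, 177, 177, 177, 155, 109, 156, 155, 156, 157, 156]
22 [37, 184, 211, 210, 211, 211, 207, 174, 176, 176, 176, 176, 156, 108, 155, 155, 157, 155, 157]
16 [34, 181, 209, 209, 210, 210, 208, 174, 176, 177, 175, 175, 156, 93, 114, 114, 146, 112, 113]
10 [32, 180, 212, 212, 212, 212, 207, 175, 174, 175, 176, 175, 159, 92, 102, 101, 105, 92, 91]
```

The side force lies along tool -x, so the pads are easing off the pin and my relief made that worse. I'll undo it and then lower in small steps.

{"name": "move_arm", "arguments": {
  "deltas": [
    {"linear": [0.07,0.02,0],"turn": [0,0,0],"claw": 1},
    {"linear": [0,0,0.06],"turn": [0,0,0],"claw": 1},
    {"linear": [0,0,0.04],"turn": [0,0,0],"claw": 1},
    {"linear": [0,0,0],"turn": [0,0,0],"claw": 1},
    {"linear": [0,0,0],"turn": [0,0,0],"claw": 1}
  ]
}}

```text
time: 28.13
position: [0.477, -0.1985, 0.075]
tool_rot: [-2.962, -1.043, 0.013]
ft_force: [-8.6, -4.5, -6.4]
grip_width: 0.129
```

{"name": "move_arm", "arguments": {
  "deltas": [
    {"linear": [0,0,0.03],"turn": [0,0,0],"claw": 1},
    {"linear": [0,0,0],"turn": [0,0,0],"claw": 1},
    {"linear": [0,0,0],"turn": [0,0,0],"claw": 1}
  ]
}}

```text
time: 28.38
position: [0.4771, -0.1985, 0.0744]
tool_rot: [-2.962, -1.043, 0.013]
ft_force: [-9.0, -4.3, -4.0]
grip_width: 0.127
```

{"name": "move_arm", "arguments": {
  "deltas": [
    {"linear": [0,0,0.015],"turn": [0,0,0],"claw": 1},
    {"linear": [0,0,0],"turn": [0,0,0],"claw": 1},
    {"linear": [0,0,0],"turn": [0,0,0],"claw": 1},
    {"linear": [0,0,0],"turn": [0,0,0],"claw": 1}
  ]
}}

```text
time: 28.72
position: [0.4771, -0.1986, 0.0743]
tool_rot: [-2.963, -1.043, 0.013]
ft_force: [-8.8, -3.9, -1.7]
grip_width: 0.133
```

{"name": "move_arm", "arguments": {
  "deltas": [
    {"linear": [0,0,0.015],"turn": [0,0,0],"claw": 1},
    {"linear": [0,0,0],"turn": [0,0,0],"claw": 1},
    {"linear": [0,0,0],"turn": [0,0,0],"claw": 1},
    {"linear": [0,0,0],"turn": [0,0,0],"claw": 1}
  ]
}}

```text
time: 29.05
position: [0.4772, -0.1987, 0.0742]
tool_rot: [-2.963, -1.043, 0.013]
ft_force: [-11.1, -3.8, 0.4]
grip_width: 0.129
```

fz went from -6.4 to 0 with z stalled at 74.2 mm, so the pad is resting on the barrel. Softening the grip first, then opening.

{"name": "move_arm", "arguments": {
  "deltas": [
    {"linear": [-0.05,0,0],"turn": [0,0,0],"claw": 1},
    {"linear": [-0.05,0,0],"turn": [0,0,0],"claw": 1},
    {"linear": [0,0,0],"turn": [0,0,0],"claw": 1},
    {"linear": [0,0,0],"turn": [0,0,0],"claw": 1}
  ],
  "grip_force": 4
}}

```text
time: 29.38
position: [0.4787, -0.1975, 0.0749]
tool_rot: [-2.961, -1.047, 0.001]
ft_force: [-3.6, 3.8, -1.6]
grip_width: 0.154
```

```bash
python3 edge.py
```

```text
29.43 [ 0.4787 -0.1976  0.0749] [[0.778, 0.629, -0.001], [0.629, -0.778, 0.0], [-0.0, -0.001, -1.0]] [-3.54  2.22 -0.99] 0.162
28 [64, 93, 93, 91, 66, 36, 57, 160, 126, 126, 125, 147, 153, 107, 155, 156, 157, 155, 156]
22 [79, 204, 210, 210, 211, 210, 206, 174, 176, 177, 177, 174, 155, 104, 155, 156, 156, 157, 156]
16 [75, 203, 210, 209, 210, 210, 206, 173, 175, 176, 177, 176, 157, 92, 118, 180, 161, 112, 107]
10 [80, 206, 212, 213, 212, 212, 209, 175, 175, 176, 177, 176, 157, 88, 101, 102, 103, 88, 92]
```

Still square, with the lateral load relaxed. Opening.

{"name": "move_arm", "arguments": {
  "deltas": [
    {"linear": [0,0,0],"turn": [0,0,0],"claw": 0.8},
    {"linear": [0,0,0],"turn": [0,0,0],"claw": 0.7},
    {"linear": [0,0,0],"turn": [0,0,0],"claw": 0.6},
    {"linear": [0,0,0],"turn": [0,0,0],"claw": 0.5},
    {"linear": [0,0,0],"turn": [0,0,0],"claw": 0.45},
    {"linear": [0,0,0],"turn": [0,0,0],"claw": 0.45}
  ]
}}

```text
time: 29.93
position: [0.4797, -0.1985, 0.0753]
tool_rot: [2.961, 1.046, 0.002]
ft_force: [-0.9, -0.4, -0.2]
grip_width: 0.486
```

{"name": "move_arm", "arguments": {
  "deltas": [
    {"linear": [0,0,-0.3],"turn": [0,0,0],"claw": 0.45},
    {"linear": [0,0,-0.6],"turn": [0,0,0],"claw": 0.45},
    {"linear": [0,0,-0.8],"turn": [0,0,0],"claw": 0.45},
    {"linear": [0,0,-0.8],"turn": [0,0,0],"claw": 0.45},
    {"linear": [0.5,0,-0.8],"turn": [0,0,0],"claw": 0.45},
    {"linear": [0.8,0,-0.8],"turn": [0,0,0],"claw": 0.45},
    {"linear": [0.6,0,-0.8],"turn": [0,0,0],"claw": 0.45},
    {"linear": [0,0,0],"turn": [0,0,0],"claw": 0.45},
    {"linear": [0,0,0],"turn": [0,0,0],"claw": 0.45},
    {"linear": [0,0,0],"turn": [0,0,0],"claw": 0.45}
  ]
}}

```text
time: 30.77
position: [0.5227, -0.1627, 0.2215]
tool_rot: [2.962, 1.047, -0.002]
ft_force: [0.3, -0.4, -0.0]
grip_width: 0.549
```

```bash
python3 - <<'E'
from h import *
s,d=wrist(); st(); g=d["image"][:,:,1].astype(np.float32); sd=dict(cams.get_image("side")); t=dict(cams.get_image("top"))
np.savez("pics/wf.npz",**d); cv2.imwrite("pics/wf.png",d["image"][:,:,::-1])
c0=np.array([.5181,-.1743]); a=np.radians(-6.0); E=np.array([[np.cos(a),np.sin(a)],[-np.sin(a),np.cos(a)]])
W=lambda p:np.c_[c0+np.array(p,float)[:,:2]/1e3@E,np.array(p,float)[:,2]/1e3]
def prof(P,dd=d,gg=g):
    uv=proj(P,dd).astype(np.float32); return cv2.remap(gg,uv[:,0].copy(),uv[:,1].copy(),1).ravel().astype(int).tolist()
xs=np.arange(-54,-17,2)
print("bar across, z=.065");
for y in (28,22,16,10,-8,-14): print(y,prof(W([(x,y,65) for x in xs])))
print("knob cap, lift4, along x / y at z=.109"); print(prof(W([(x,-25,109) for x in range(-54,-17,2)]))); print(prof(W([(-36,y,109) for y in range(-43,-6,2)])))
print("barrel/collar: y profile at x, z=42; y=-20..20 step2")
for x in (74,66,55,44,35,20,0): print(x,prof(W([(x,y,42) for y in range(-20,21,2)])))
print("nose tip along x 64..90 step 2",prof(W([(x,0,47) for x in range(64,91,2)])))
E
```

```text
30.82 [ 0.5221 -0.163   0.2209] [[0.779, 0.628, -0.002], [0.628, -0.779, -0.0], [-0.002, -0.001, -1.0]] [ 0.2   0.22 -0.16] 0.546
bar across, z=.065
28 [184, 133, 121, 115, 121, 148, 183, 186, 166, 166, 170, 189, 169, 158, 187, 192, 192, 192, 192]
22 [243, 246, 246, 247, 246, 244, 228, 212, 213, 212, 212, 209, 176, 151, 174, 179, 182, 177, 176]
16 [244, 247, 247, 248, 248, 246, 231, 214, 213, 212, 212, 208, 175, 131, 150, 179, 163, 127, 118]
10 [243, 247, 247, 247, 247, 245, 235, 215, 212, 212, 212, 208, 174, 131, 158, 201, 215, 216, 215]
-8 [244, 247, 247, 247, 247, 245, 233, 215, 211, 211, 211, 209, 179, 137, 156, 185, 193, 164, 173]
-14 [243, 245, 246, 245, 245, 239, 213, 208, 211, 212, 210, 207, 175, 144, 166, 172, 175, 186, 189]
knob cap, lift4, along x / y at z=.109
[81, 58, 43, 42, 51, 126, 198, 209, 208, 209, 207, 209, 207, 170, 125, 144, 144, 142, 145]
[82, 58, 41, 39, 58, 150, 199, 206, 206, 209, 206, 205, 204, 173, 186, 237, 246, 244, 243]
barrel/collar: y profile at x, z=42; y=-20..20 step2
74 [84, 103, 120, 119, 118, 117, 120, 147, 207, 248, 255, 254, 216, 131, 107, 107, 105, 115, 117, 116, 114]
66 [193, 197, 219, 248, 251, 247, 216, 198, 230, 253, 255, 255, 254, 245, 247, 249, 253, 254, 253, 251, 251]
55 [184, 162, 187, 219, 223, 204, 166, 191, 230, 252, 255, 255, 254, 222, 154, 139, 167, 214, 225, 236, 249]
44 [192, 194, 195, 192, 175, 174, 201, 225, 244, 254, 255, 255, 255, 255, 248, 226, 211, 209, 218, 241, 250]
35 [180, 152, 181, 217, 216, 188, 161, 190, 230, 251, 255, 255, 255, 221, 150, 134, 161, 209, 223, 238, 249]
20 [191, 195, 216, 243, 249, 247, 224, 201, 229, 251, 255, 255, 255, 251, 248, 249, 251, 252, 252, 251, 250]
0 [191, 193, 204, 235, 247, 246, 221, 199, 228, 250, 255, 255, 255, 245, 243, 249, 250, 251, 250, 250, 250]
nose tip along x 64..90 step 2 [255, 255, 255, 254, 254, 254, 247, 149, 53, 43, 42, 43, 42, 40]
```

```bash
python3 - <<'E'
from bench import ctrl
print(ctrl.close_job(), ctrl.get_state()["time"])
E
```

```text
the job is handed in; nothing more can be done
the job is handed in; nothing more can be done
```

The job is done and handed in at about 31 s of the 69 s allowed. The bar was lifted and turned aside to its stop, and the barrel laid in the cradle with its collar in the slot. Then the bar was swung back square, lowered in hand onto the barrel and released.

**Last checks**
- **Bar:** its edges lie at cradle x about -42 to -30 mm all along the arm, so it is square to well under 1°. The knob cap appears at lift of about 4 mm.
- **Barrel:** the nose tip is at x = 77.5 mm and the collar at about 44.5 mm. That is the slot position I measured from the picture.
- **Seating:** the barrel touched down at exactly the seated height, with its axis at 42 mm. I pressed it with up to about 8.6 N before backing off.
- **Pad contact:** the wrist force went from -6.4 N to 0 with the height stalled before I let go.
- **Robot:** it ended clear of everything, with no force on it.

**What went wrong or disagreed**
- **Fingertips:** the real tips are about 25 mm short of where the tool frame and `ctrl.tcp_to_tips` say.
- **First knob grasp:** because of that, it held only the cap and slipped off at the aside stop. The bar dropped there, away from the barrel, and the fingers pressed the knob with about 18 N for a moment.
- **First barrel grasp:** this closed on top of the barrel, lightly, at 5 N. I corrected the height and both later grasps held.
- **Lowering the bar:** the pads pulled sideways on the pin with up to about 12 N. The bar stayed square.
- **Contact height:** by the tool, the pad touched about 1.4 mm higher than expected. I put this down to slip in the grip.
- **Final check:** my 12 picture views were used up by then, so it rests on pixel profiles rather than a viewed picture.

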